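# Clear the nut tray and tip the nuts into its pouring corner

## Task

The ring spanner has been left lying across the nut tray: hang it by its ring on the empty hook of the tool rail and let go. Then tip the tray by its black grip towards its pouring lip, that corner staying down on the bench, until all five nuts have slid into that corner, ready to be counted, none spilt. Finish still holding the tray tipped and still, and leave the other things on the bench where they stand.

Things in the scene. Friction and masses are not known exactly. Their poses are not given: they have to be found in the camera images.
- tray: loose white slippery plastic tray, about 0.4 kg, 190 mm square, 60 mm high, 4 mm walls, 6 mm rim, corners cut at 45 deg (cut walls 54 mm wide, 107.5 mm from centre). Origin: underside centre. Axes along the diagonals: -x to the pouring lip, +x to the black grip, z up. Nuts slide on its floor when tipped over about 20 deg, along its side walls too at about 35
- tray_grip (a point): centre of the black rubber grip on the wall of the tray's +x corner: an upright block 14 mm thick (tray x), 50 mm wide (y), from 26 to 62 mm above the tray's underside; this point is 44 mm above the underside and 105.5 mm from the centre
- lip_foot (a point): outer bottom edge of the tray, at the middle of the 54 mm wide cut wall below the pouring lip, 107.5 mm from the tray's centre along its -x: the edge on which the tray turns when it is tipped towards the lip
- lip_corner (a point): inside the tray, on its floor (4 mm above the underside) at the foot of that same wall: the corner where the nuts are wanted
- spanner: steel spanner 240 mm long, flat across the tray's rim at the start; 10 mm thick, shaft 18 mm wide, about 0.24 kg, balanced near its middle. Origin: middle of its length, on the underside. x along the shaft to the ring end, z out of its upper face. Ring: outer diameter 40 mm, 26 mm hole right through; open jaw 44 mm wide at the -x end
- spanner_eye (a point): centre of the hole in the spanner's ring, 100 mm from the spanner's middle along its x, at half thickness
- hook: the one empty hook of the rail's three (which one varies; the others carry a spanner and a scraper): fixed steel rod, 8 mm diameter, orange tip. Origin: rod centreline at the bend, 270 mm up. x into the rail, z up: from the rail the rod runs level 34 mm along -x to the origin, then rises at 45 deg, 28 mm along -x and 28 mm along z, to its tip (radius 5.5)
- rail: dark steel tool rail fixed on the bench, 360 mm wide: a flat bar 250 to 290 mm up between two 25 mm square uprights 330 mm apart, 310 mm high. Origin: at bench height below the middle of the bar; y along the bar. Hooks on its -x side, 85 mm apart, their bends 39.5 mm out from the bar's middle plane
- nut1: steel hexagon nut lying flat in the tray, 24 mm across flats, 13 mm high, 34 g, one of five alike. Origin: centre of its underside
- nut2: steel hexagon nut lying flat in the tray, 24 mm across flats, 13 mm high, 34 g, one of five alike. Origin: centre of its underside
- nut3: steel hexagon nut lying flat in the tray, 24 mm across flats, 13 mm high, 34 g, one of five alike. Origin: centre of its underside
- nut4: steel hexagon nut lying flat in the tray, 24 mm across flats, 13 mm high, 34 g, one of five alike. Origin: centre of its underside
- nut5: steel hexagon nut lying flat in the tray, 24 mm across flats, 13 mm high, 34 g, one of five alike. Origin: centre of its underside
- glue_bottle: bystander: black plastic bottle with an orange label and black cap, 52 mm diameter, 135 mm high. Origin: underside centre
- galv_pail: bystander: small open steel pail with two side handles, 124 mm across the rim, 115 mm high. Origin: underside centre
- hammer: bystander: hammer lying on the bench, about 300 mm long. Origin: underside centre (of its length)
- rubber_bowl: bystander: green plaster-mixing bowl, 116 mm across the rim, 55 mm high. Origin: underside centre
- plaster_block: bystander: off-white block of cast plaster, 100 x 70 x 45 mm. Origin: underside centre
- jar: bystander: glass jar with a metal cap, 68 mm diameter, 75 mm high. Origin: underside centre

How it is judged:
By the outcome, as a careful person would: the job done as asked, in the order asked, and still so for the second after the job is handed in, while the arm keeps its last pose, push and grip.
It also fails if it takes over 58 s, if anything falls off the work surface, if the arm or the gripper's body presses on something with over 40 N, if the wrist force passes 120 N, or if a joint passes its speed limit or range.

## Robot

A 6-joint arm with a two-finger parallel gripper is mounted at the origin on the work surface. World frame = base frame: x ahead of the robot, y to its left, z up, the work surface at z = 0. Lengths are in mm, angles in rad, forces in N, time in s.
With the tool pointing down it reaches from about 350 to 975 mm from the base axis. Payload 7.1 kg.
Tool frame: the origin (TCP) lies between the finger pads; the fingertips stand 25 mm ahead of it and the grasp point (between the pads) lies 6 mm ahead of it; z points along the fingers, y is the line along which they close (so a half turn about z gives the same grasp; the last joint's range is limited). The gripper opens to 88 mm and grips with 3 to 60 N. Pads are 20 mm wide; open, the fingers measure 115 mm over their backs; the gripper's body (75 mm by 178 mm) begins 61 mm behind the grasp point.
Start: joints at [1.112, 0.423, 1.63, -0, 1.089, -0.019], TCP at [266.067, 565.521, 247.675] pointing down, gripper open.
Joint ranges: [-3, 3], [-0.9, 2.11], [0.09, 2.58], [-1.31, 4.45], [0.11, 2.69], [-2.54, 2.54]. Speed limits (rad/s): [2.39, 2.39, 3.01, 3.14, 3.14, 3.14].

## Interface

Orientations are given as a 3x3 rotation matrix whose columns are the frame's x, y, z axes.
In Python, from workcell import bot, cams, order gives the robot as it stands.
- The arm moves only by the tool jog_arm, never from a script. Its argument "plan" is a list of rows, each an object with "xyz": the shift along the tool's x, y, z scaled (see below), a list of three; "twist": the turn, a rotation vector about the tool's x, y, z scaled (see below), a list of three; "fingers": the closure, from -1 (fully open) to 1 (shut). A call has 1 to 8 rows; each row shifts and turns the commanded pose from where the row before left it, along the tool's axes as they then stand; what a row does not reach is not made up. The controller multiplies each number of a shift by 25 cm and each number of a turn by 180 degrees. A row lasts 1/12 s, in which the tool goes at most 41.7 mm and 7.16 degrees, less where a joint would pass 70% of its speed; a pose out of reach is approached as far as the arm can. A call with a number of a shift or a turn outside -1 to 1 is refused whole. A call with a gripper value outside its range is refused whole. The fingers move at their own pace and stop on an object; the grip force is fixed at half the most. Time passes only in rows, so rows that do not move let the fingers close. It gives the time, the measured TCP pose, the force, the opening and the grip force at its end, in the units of the state.
- bot.observe(): the state, without advancing time (a new reading comes with each control period).
- cams.grab_frame(name): name is "side" or "top" or "wrist"; returns the picture (420x560x3 uint8, red, green, blue); there is no depth.
- cams.camera_params(name): a dict with "vertical_fov" (degrees; the focal length in pixels is half the picture's height over the tangent of half this angle, whatever the lens; pixels are square), "cx", "cy" (the principal point, pixels), "extrinsics" (4x4, takes a point from world to camera coordinates). Camera axes: x right, y up, looking along -z (the intrinsics and any distortion apply to the point x, -y, -z); pixel columns grow to the right and rows downward; lengths in mm; the calibration is good to about 2 mm. A picture is of the moment at which its call begins: read the wrist's pose just before it. camera_params takes no time and is no camera call; for the wrist camera it gives the pose at the moment of the call.
- order.job_done(): hands the job in; it is judged then, once.
The state is a dict: "time_s": time; "joint_pos": joint angles; "qvel": joint speeds; "joint_torque": joint torques, N m; "position": TCP position; "ee_rot": TCP orientation; "force": force on the tool from outside, world axes, zero at the start; "ft_torque": the same for the moment, N m; "opening": opening from 0.0 (shut) to 1.0 (fully open); "grasp_force": force on a finger pad.
Only numpy, scipy, OpenCV 4.12 (cv2) and the standard library are available. Lean on these libraries where they do the work, as an engineer would, in place of code of your own. Each camera call takes 0.05 s, during which the arm holds its last target. There are 200 camera calls.

## Working session

There is one attempt and no reset: what is moved stays moved. The work goes in short steps, Python scripts to look and compute and a tool call to move; the robot and the scene stay as the last step left them, time stands still between calls to the robot, and variables do not carry over. Pictures are saved under pics/ and viewed, at most 10 in all, crops included, and the job is handed in when it is done.

Besides the shell and the picture viewer there is one more tool, called after "Request:" as name(argument=value, ...), one argument or row to a line, values as JSON. jog_arm: Moves the arm, as the interface text tells. Shifts and turns lie within -1 to 1; 1 stands for 25 cm of shift or 180 degrees of turn. Its arguments: {"type":"object","properties":{"plan":{"type":"array","items":{"type":"object","properties":{"xyz":{"type":"array","items":{"type":"number","minimum":-1,"maximum":1}},"twist":{"type":"array","items":{"type":"number","minimum":-1,"maximum":1}},"fingers":{"type":"number"}}}}},"required":["plan"]}

```bash
mkdir -p pics; ls; python3 - <<'E'
from workcell import bot,cams,order
import cv2,numpy as np
for n in ("side","top","wrist"):
    p=cams.camera_params(n); print(n,p)
    im=cams.grab_frame(n); cv2.imwrite(f"pics/{n}0.png",im[...,::-1])
a=cv2.imread("pics/side0.png");b=cv2.imread("pics/top0.png")
print(bot.observe())
E
```

```text
pics
side {'vertical_fov': 54.23153374642865, 'cx': 278.8986594937063, 'cy': 212.185906868221, 'extrinsics': array([[ 8.51479231e-01, -5.24379215e-01,  3.09170528e-03,
        -4.04980036e+02],
       [ 3.65199375e-01,  5.97215742e-01,  7.14116779e-01,
        -3.15821924e+02],
       [-3.76314411e-01, -6.06926517e-01,  7.00019762e-01,
        -9.95429410e+02],
       [ 0.00000000e+00,  0.00000000e+00,  0.00000000e+00,
         1.00000000e+00]])}
top {'vertical_fov': 47.01028723145916, 'cx': 281.831207692537, 'cy': 200.06927973697825, 'extrinsics': array([[-2.22014079e-02, -9.99611329e-01,  1.68608277e-02,
        -1.21662283e+01],
       [ 9.93723804e-01, -2.02148993e-02,  1.10019815e-01,
        -4.84791101e+02],
       [-1.09636214e-01,  1.91976007e-02,  9.93786372e-01,
        -1.45119574e+03],
       [ 0.00000000e+00,  0.00000000e+00,  0.00000000e+00,
         1.00000000e+00]])}
wrist {'vertical_fov': 61.3502385261697, 'cx': 278.4532302932511, 'cy': 214.977307062245, 'extrinsics': array([[ 4.26995993e-01,  9.04252099e-01, -1.60097660e-03,
        -6.24729738e+02],
       [-8.621
[... 350 characters left out ...]
      1.08858633e+00, -1.90300800e-02]), 'qvel': array([ 0.00086346, -0.0007476 , -0.00264407,  0.00086827,  0.00035187,
        0.00084626]), 'joint_torque': array([-6.45810796e-04, -5.44980562e+01, -2.73919952e+01,  6.43819431e-02,
        2.04938144e-02, -1.70547378e-05]), 'position': array([265.88723591, 565.20751628, 247.09853145]), 'ee_rot': array([[-9.04866548e-01,  4.25695058e-01, -4.98052877e-04],
       [ 4.25695349e-01,  9.04865985e-01, -1.00961547e-03],
       [ 2.08827921e-05, -1.12558605e-03, -9.99999366e-01]]), 'force': array([ 0.5046782 ,  0.40596261, -0.27494852]), 'ft_torque': array([-0.02785191, -0.06090411, -0.0152522 ]), 'grasp_force': 0.0, 'opening': 1.0013772712115983}
```

View pics/side0.png

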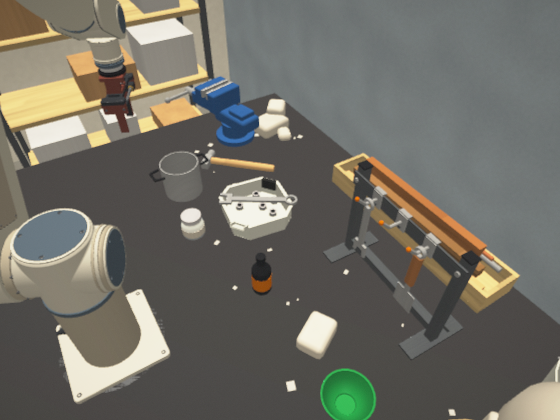

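View pics/top0.png

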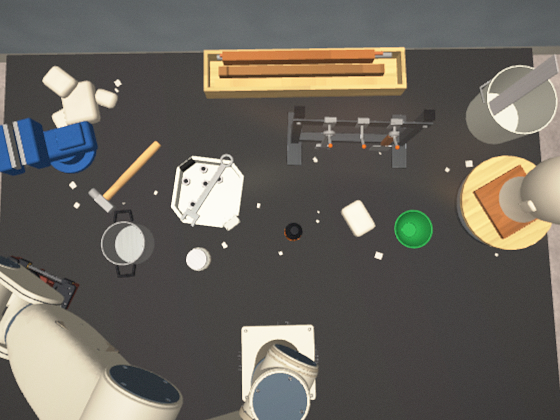

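Side view: the tray is at about (257,207) with the spanner on its rim. The rail's middle hook (tip ≈(381,222)) looks empty. I'll enlarge both areas.

```bash
python3 - <<'E'
import cv2,numpy as np
a=cv2.imread("pics/side0.png");b=cv2.imread("pics/top0.png")
f=lambda i,x,y,w,h,s:cv2.resize(i[y:y+h,x:x+w],None,fx=s,fy=s,interpolation=cv2.INTER_CUBIC)
cv2.imwrite("pics/c1.png",np.hstack([f(b,165,145,100,100,4),np.vstack([f(b,280,100,100,100,4)])]) )
cv2.imwrite("pics/c1.png",np.vstack([np.hstack([f(b,165,148,90,75,4.4),f(a,210,165,90,75,4.4)]),np.hstack([f(b,285,105,130,60,3),f(a,340,160,130,60,3)])]) if 0 else np.vstack([np.hstack([f(b,165,148,80,80,5),f(a,215,165,80,80,5)]),np.hstack([f(b,310,108,100,50,4),f(a,350,180,100,50,4)])]))
E
```

```text
(no output)
```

View pics/c1.png

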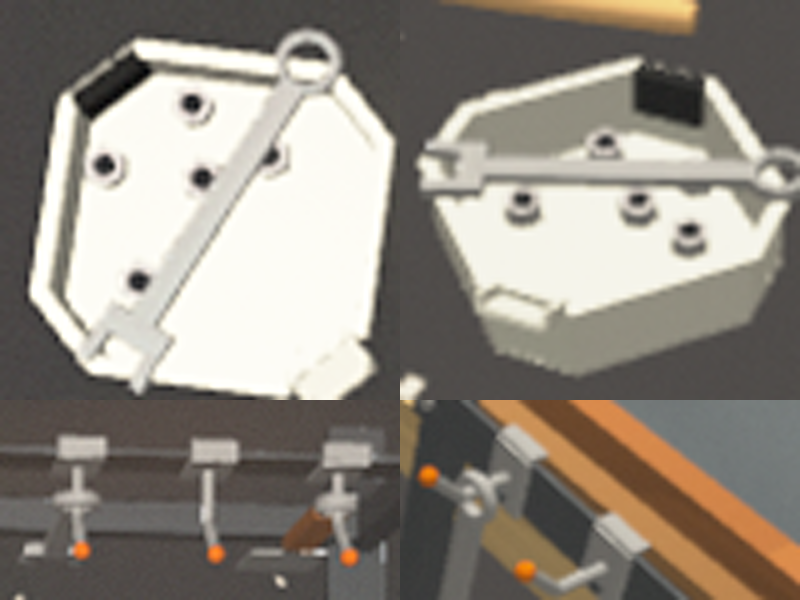

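Crop readings: the middle hook is empty, with tip (364,146.5) top / (381.2,222.5) side. The ring eye is at (226.6,160) top / (291.4,199.4) side. The black grip is at top (187,164.5), and the lip at the lower right.

```bash
cat > h.py <<'E'
import numpy as np
from scipy.spatial.transform import Rotation as R
from workcell import bot,cams,order
def ray(n,u,v,p=None):
    p=p or cams.camera_params(n); E=np.array(p["extrinsics"]); f=210/np.tan(np.radians(p["vertical_fov"]/2))
    d=E[:3,:3].T@np.array([(u-p["cx"])/f,-(v-p["cy"])/f,-1]); return -E[:3,:3].T@E[:3,3],d
def onz(n,u,v,z,p=None):
    o,d=ray(n,u,v,p); return o+d*(z-o[2])/d[2]
def tri(*obs):
    A=0;b=0
    for n,u,v in obs:
        o,d=ray(n,u,v); d=d/np.linalg.norm(d); M=np.eye(3)-np.outer(d,d); A=A+M; b=b+M@o
    return np.linalg.solve(A,b)
def proj(n,P,p=None):
    p=p or cams.camera_params(n); E=np.array(p["extrinsics"]); f=210/np.tan(np.radians(p["vertical_fov"]/2))
    c=E[:3,:3]@np.array(P,float)+E[:3,3]; return p["cx"]-f*c[0]/c[2], p["cy"]+f*c[1]/c[2]
def go(pos,rot,s=None):
    """shift/twist in units of the moves, from the measured pose"""
    s=s or bot.observe(); M=s["ee_rot"]; d=M.T@(np.array(pos)-s["position"]); w=R.from_matrix(M.T@rot).as_rotvec()
    print("xyz",np.round(d/250,4),"(",np.round(d,1),"mm) twist",np.round(w/np.pi,4),"(",np.round(np.degrees(w),1),"deg)")
E
python3 - <<'E'
from h import *
np.set_printoptions(precision=1,suppress=True)
print("tip",onz("top",364,146.5,298),onz("side",381.2,222.5,298),tri(("top",364,146.5),("side",381.2,222.5)))
print("bend",onz("top",361.7,136.7,270),onz("side",390,227,270))
for t,s in(((330.2,145.5),(357.2,199)),((397.2,147.2),(408,252))): print("tips",onz("top",*t,298),onz("side",*s,298))
print("eye",onz("top",226.6,160,65),onz("side",291.4,199.4,65),tri(("top",226.6,160),("side",291.4,199.4)))
c=lambda x,y:(165+x/5-.4,148+y/5-.4)
for nm,x,y,z in(("jawmid",114,370,70),("ring",308,60,70),("shaft",220,200,70),("grip",112,78,62),("lip",340,360,62),("c1",138,42,60),("c2",68,100,60),("c3",32,292,60),("c4",92,375,60),("c5",395,140,60)): print(nm,onz("top",*c(x,y),z))
s=lambda x,y:(215+(x-400)/5-.4,165+y/5-.4)
for nm,x,y,z in(("jawmid",425,165,70),("ring",782,172,70),("grip",670,72,62),("lip",515,305,60)): print(nm,onz("side",*s(x,y),z))
E
```

```text
tip [ 586.8 -228.5  298. ] [ 591.1 -225.7  298. ] [ 586.6 -228.2  302.4]
bend [ 619.1 -229.1  270. ] [ 620.9 -228.3  270. ]
tips [ 591.  -142.8  298. ] [ 594.8 -141.4  298. ]
tips [ 583.5 -312.9  298. ] [ 581.3 -315.4  298. ]
eye [604.6 141.4  65. ] [609.7 144.4  65. ] [605.  140.3  70.2]
jawmid [421.5 258.   70. ]
ring [604.9 142.2  70. ]
shaft [521.4 195.2  70. ]
grip [597.7 260.5  62. ]
lip [425.2 125.7  62. ]
c1 [619.8 245.2  60. ]
c2 [585.2 287.2  60. ]
c3 [469.7 308.4  60. ]
c4 [419.5 272.8  60. ]
c5 [557.1  91.4  60. ]
jawmid [422.2 262.3  70. ]
ring [606.6 142.1  70. ]
grip [601.3 268.7  62. ]
lip [418.1 136.1  60. ]
```

```bash
python3 - <<'E'
from h import *
d=np.array([.84,-.541,0]);d/=np.linalg.norm(d)
x=-d; z=np.array([0,0,-1.]); M=np.c_[x,np.cross(z,x),z]
go([521,195.6,170],M)
E
```

```text
xyz [-1.5527 -0.903   0.3094] ( [-388.2 -225.8   77.3] mm) twist [-0.0004  0.      0.0422] ( [-0.1  0.   7.6] deg)
```

Request:
jog_arm(
  plan=[
    {"xyz": [-0.111,-0.0645,0.022],"fingers": -1},
    {"xyz": [-0.111,-0.0645,0.022],"fingers": -1},
    {"xyz": [-0.111,-0.0645,0.022],"fingers": -1},
    {"xyz": [-0.111,-0.0645,0.022],"fingers": -1},
    {"xyz": [-0.111,-0.0645,0.022],"fingers": -1},
    {"xyz": [-0.111,-0.0645,0.022],"fingers": -1},
    {"xyz": [-0.111,-0.0645,0.022],"fingers": -1},
    {"xyz": [-0.111,-0.0645,0.022],"fingers": -1},
  ],
)

```text
invalid input at $.plan[0]: expected keys xyz, twist, fingers
```

Request:
jog_arm(
  plan=[
    {"xyz": [-0.111,-0.0645,0.022],"fingers": -1},
    {"xyz": [-0.111,-0.0645,0.022],"fingers": -1},
    {"xyz": [-0.111,-0.0645,0.022],"fingers": -1},
    {"xyz": [-0.111,-0.0645,0.022],"fingers": -1},
    {"xyz": [-0.111,-0.0645,0.022],"fingers": -1},
    {"xyz": [-0.111,-0.0645,0.022],"fingers": -1},
    {"twist": [0,0,0.021],"xyz": [0,0,0],"fingers": -1},
    {"twist": [0,0,0.021],"xyz": [0,0,0],"fingers": -1},
  ],
)

```text
invalid input at $.plan[0]: expected keys xyz, twist, fingers
```

```bash
python3 - <<'E'
from h import *
import cv2
s=bot.observe(); print(s["time_s"],s["position"],s["ee_rot"],s["qvel"])
p=cams.camera_params("wrist"); im=cams.grab_frame("wrist")
import pickle; pickle.dump(p,open("w1.pkl","wb"))
cv2.imwrite("pics/w1.png",cv2.resize(im[...,::-1],(800,600),interpolation=cv2.INTER_CUBIC))
E
```

```text
0.15 [265.88723591 565.20751628 247.09853145] [[-9.04866548e-01  4.25695058e-01 -4.98052877e-04]
 [ 4.25695349e-01  9.04865985e-01 -1.00961547e-03]
 [ 2.08827921e-05 -1.12558605e-03 -9.99999366e-01]] [ 0.00086346 -0.0007476  -0.00264407  0.00086827  0.00035187  0.00084626]
```

View pics/w1.png

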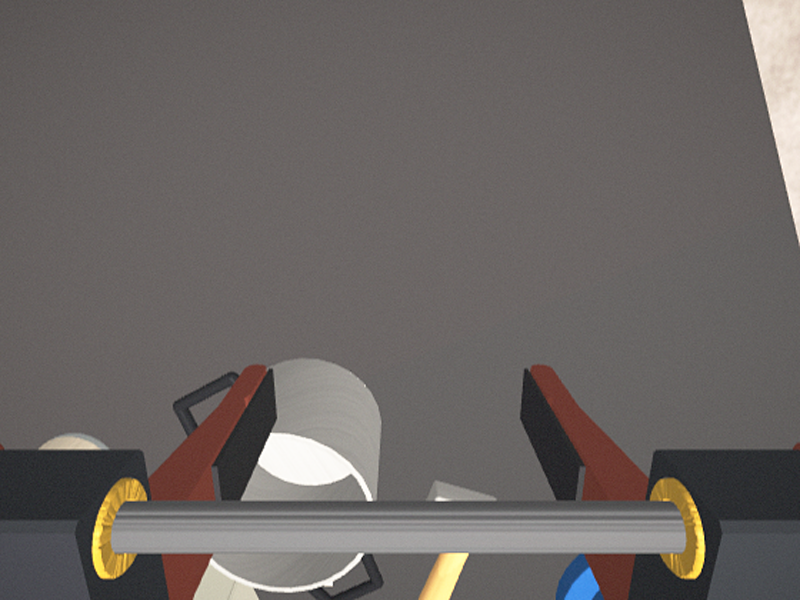

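The arm hasn't moved, because every row needs all three keys. The picture only shows the open fingers at about (270,390) and (525,390), with the pail and hammer beneath.

Request:
jog_arm(
  plan=[
    {"xyz": [-0.111,-0.0645,0.022],"twist": [0,0,0],"fingers": -1},
    {"xyz": [-0.111,-0.0645,0.022],"twist": [0,0,0],"fingers": -1},
    {"xyz": [-0.111,-0.0645,0.022],"twist": [0,0,0],"fingers": -1},
    {"xyz": [-0.111,-0.0645,0.022],"twist": [0,0,0],"fingers": -1},
    {"xyz": [-0.111,-0.0645,0.022],"twist": [0,0,0],"fingers": -1},
    {"xyz": [-0.111,-0.0645,0.022],"twist": [0,0,0],"fingers": -1},
    {"xyz": [-0.111,-0.0645,0.022],"twist": [0,0,0],"fingers": -1},
    {"xyz": [-0.111,-0.0645,0.022],"twist": [0,0,0],"fingers": -1},
  ],
)

```text
time_s: 0.87
position: [412.6, 352.9, 203.4]
ee_rot: [[-0.905, 0.426, -0.0], [0.426, 0.905, -0.0], [0.0, -0.0, -1.0]]
force: [0.5, 0.2, -0.3]
opening: 0.998
grasp_force: 0.0
```

Request:
jog_arm(
  plan=[
    {"xyz": [-0.111,-0.0645,0.022],"twist": [0,0,0],"fingers": -1},
    {"xyz": [-0.111,-0.0645,0.022],"twist": [0,0,0],"fingers": -1},
    {"xyz": [-0.111,-0.0645,0.022],"twist": [0,0,0],"fingers": -1},
    {"xyz": [-0.111,-0.0645,0.022],"twist": [0,0,0],"fingers": -1},
    {"xyz": [-0.111,-0.0645,0.022],"twist": [0,0,0],"fingers": -1},
    {"xyz": [-0.111,-0.0645,0.022],"twist": [0,0,0],"fingers": -1},
    {"xyz": [0,0,0],"twist": [0,0,0.021],"fingers": -1},
    {"xyz": [0,0,0],"twist": [0,0,0.021],"fingers": -1},
  ],
)

```text
time_s: 1.53
position: [522.2, 194.0, 170.1]
ee_rot: [[-0.838, 0.546, -0.001], [0.546, 0.838, -0.0], [0.0, -0.001, -1.0]]
force: [-1.2, 0.4, -0.7]
opening: 1.003
grasp_force: 0.0
```

```bash
python3 - <<'E'
from h import *
import cv2
p=cams.camera_params("wrist"); im=cams.grab_frame("wrist")
s=bot.observe(); print(s["time_s"],s["position"],s["ee_rot"],s["joint_pos"])
import pickle; pickle.dump(p,open("w1.pkl","wb"))
cv2.imwrite("pics/w2.png",cv2.resize(im[...,::-1],(800,600),interpolation=cv2.INTER_CUBIC))
d=np.array([.84,-.541,0]);d/=np.linalg.norm(d)
x=-d; z=np.array([0,0,-1.]); M=np.c_[x,np.cross(z,x),z]
go([521,195.6,69],M)
E
```

```text
1.5833 [521.87609122 194.72422547 170.26694375] [[-8.35943174e-01  5.48815655e-01 -6.21568186e-04]
 [ 5.48815838e-01  8.35943270e-01 -1.62026414e-04]
 [ 4.30673109e-04 -4.76571339e-04 -9.99999794e-01]] [ 3.35732734e-01  4.28350167e-01  1.83641595e+00  6.73523329e-05
  8.77466786e-01 -6.54159676e-01]
xyz [0.0047 0.0012 0.4051] ( [  1.2   0.3 101.3] mm) twist [-0.0002 -0.0001 -0.0028] ( [-0.  -0.  -0.5] deg)
```

View pics/w2.png

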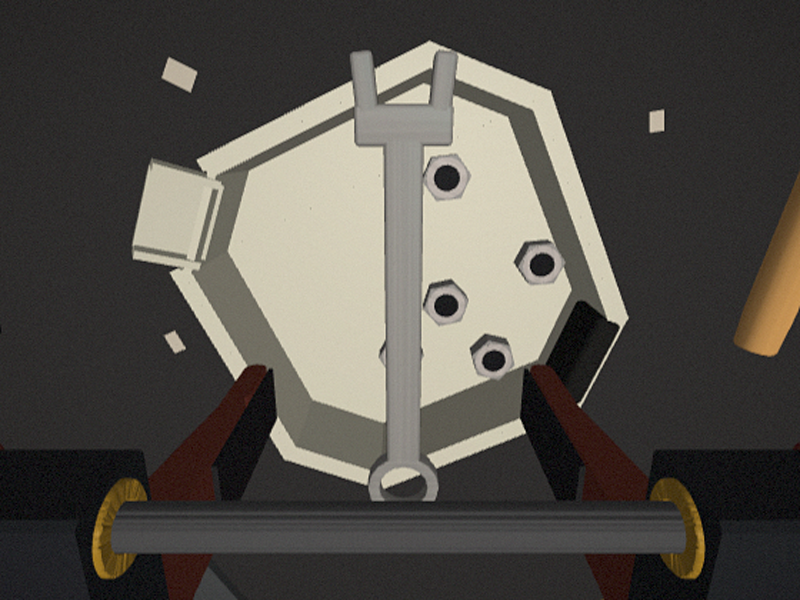

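Wrist view: the shaft is near-vertical at x≈404 px, with the jaw middle at (403,85) and the ring at (404,483). The grip is at about (583,350), the lip at (180,212), and the nuts are clear of the shaft sides.

```bash
python3 - <<'E'
from h import *
import pickle;p=pickle.load(open("w1.pkl","rb"))
np.set_printoptions(precision=1,suppress=True)
q=lambda x,y,z:onz("wrist",(x+.5)*.7-.5,(y+.5)*.7-.5,z,p)
L=[("shaftT",404,150,70),("shaftB",404,430,70),("ring",404,483,70),("jawtip",405,52,70),("c1",430,42,60),("c2",552,92,60),("c3",628,318,60),("c4",581,405,60),("lipa",198,160,60),("lipb",172,274,60),("c5",284,460,60),("gripTopOut1",621,322,62),("gripIn",583,302,62)]
for n,*a in L: print(n,q(*a))
s=bot.observe(); 
for n,*a in L[:4]: print(n, s["ee_rot"].T@(q(*a)-s["position"]))
E
```

```text
shaftT [455.1 241.7  70. ]
shaftB [574.5 164.3  70. ]
ring [602.4 146.2  70. ]
jawtip [422.1 263.6  70. ]
c1 [423.5 276.   60. ]
c2 [470.8 311.2  60. ]
c3 [587.7 293.3  60. ]
c4 [619.4 250.2  60. ]
lipa [406.1 158.5  60. ]
lipb [441.4 112.   60. ]
c5 [558.6  93.7  60. ]
gripTopOut1 [586.6 289.   62. ]
gripIn [566.4 277.6  62. ]
shaftT [ 81.5   2.7 100.3]
shaftB [-60.7   3.4 100.2]
ring [-94.    3.6 100.2]
jawtip [121.2   2.9 100.3]
```

Request:
jog_arm(
  plan=[
    {"xyz": [0.012,0.008,0.12],"twist": [0,0,0],"fingers": -1},
    {"xyz": [0,0,0.12],"twist": [0,0,0],"fingers": -1},
    {"xyz": [0,0,0.1],"twist": [0,0,0],"fingers": -1},
    {"xyz": [0,0,0.065],"twist": [0,0,0],"fingers": -1},
    {"xyz": [0,0,0],"twist": [0,0,0],"fingers": 0},
    {"xyz": [0,0,0],"twist": [0,0,0],"fingers": 1},
    {"xyz": [0,0,0],"twist": [0,0,0],"fingers": 1},
    {"xyz": [0,0,0],"twist": [0,0,0],"fingers": 1},
  ],
)

```text
time_s: 2.25
position: [521.0, 199.6, 70.8]
ee_rot: [[-0.841, 0.541, 0.002], [0.541, 0.841, 0.001], [-0.001, 0.002, -1.0]]
force: [-1.1, -0.4, -0.5]
opening: 0.736
grasp_force: 0.0
```

Request:
jog_arm(
  plan=[
    {"xyz": [0,0,0],"twist": [0,0,0],"fingers": 1},
    {"xyz": [0,0,0],"twist": [0,0,0],"fingers": 1},
    {"xyz": [0,0,0],"twist": [0,0,0],"fingers": 1},
    {"xyz": [0,0,0],"twist": [0,0,0],"fingers": 1},
  ],
)

```text
time_s: 2.58
position: [520.3, 199.2, 69.9]
ee_rot: [[-0.841, 0.541, 0.001], [0.541, 0.841, 0.0], [-0.0, 0.001, -1.0]]
force: [-0.0, 0.7, 0.4]
opening: 0.434
grasp_force: 0.0
```

Request:
jog_arm(
  plan=[
    {"xyz": [0,0,0],"twist": [0,0,0],"fingers": 1},
    {"xyz": [0,0,0],"twist": [0,0,0],"fingers": 1},
    {"xyz": [0,0,0],"twist": [0,0,0],"fingers": 1},
    {"xyz": [0,0,0],"twist": [0,0,0],"fingers": 1},
    {"xyz": [0,0,0],"twist": [0,0,0],"fingers": 1},
    {"xyz": [0,0,0],"twist": [0,0,0],"fingers": 1},
    {"xyz": [0,0,-0.02],"twist": [0,0,0],"fingers": 1},
    {"xyz": [0,0,-0.04],"twist": [0,0,0],"fingers": 1},
  ],
)

```text
time_s: 3.25
position: [519.0, 198.8, 83.7]
ee_rot: [[-0.841, 0.541, -0.003], [0.541, 0.841, -0.001], [0.002, -0.002, -1.0]]
force: [-0.8, 0.0, -3.0]
opening: 0.204
grasp_force: 30.0
```

```bash
cat >> h.py <<'E'
rx=np.array([.999,-.044,0]);rx/=np.linalg.norm(rx); Z=np.array([0,0,1.])
EYE=np.array([-99,0,5.])
def pose(eye,pitch):
    a=np.radians(pitch); z=np.cos(a)*rx-np.sin(a)*Z; x=-(np.sin(a)*rx+np.cos(a)*Z)
    M=np.c_[x,np.cross(z,x),z]; return np.array(eye)-M@EYE,M
E
python3 - <<'E'
from h import *
P,M=pose([560,-226,326],25); print(P,M); s=bot.observe(); print(P-s["position"])
_,M9=pose([0,0,0],90)
go(P,M9)
go(P,M)
E
```

```text
[ 513.67416461 -223.95962287  238.38862039] [[-4.22208943e-01  4.40013861e-02  9.05430001e-01]
 [ 1.85957893e-02  9.99031470e-01 -3.98787988e-02]
 [-9.06307787e-01  3.46944695e-18 -4.22618262e-01]]
[  -5.27957307 -422.72687412  154.70872511]
xyz [-0.896  -1.4349 -0.6171] ( [-224.  -358.7 -154.3] mm) twist [-0.0006 -0.0007 -0.168 ] ( [ -0.1  -0.1 -30.2] deg)
xyz [-0.896  -1.4349 -0.6171] ( [-224.  -358.7 -154.3] mm) twist [-0.0957 -0.3531 -0.1491] ( [-17.2 -63.6 -26.8] deg)
```

Request:
jog_arm(
  plan=[
    {"xyz": [0,0,-0.12],"twist": [0,0,0],"fingers": 1},
    {"xyz": [0,0,-0.15],"twist": [0,0,0],"fingers": 1},
    {"xyz": [0,0,-0.15],"twist": [0,0,0],"fingers": 1},
    {"xyz": [0,0,-0.15],"twist": [0,0,-0.0336],"fingers": 1},
    {"xyz": [0,0,-0.04],"twist": [0,0,-0.0336],"fingers": 1},
    {"xyz": [0,0,0],"twist": [0,0,-0.0336],"fingers": 1},
    {"xyz": [0,0,0],"twist": [0,0,-0.0336],"fingers": 1},
    {"xyz": [0,0,0],"twist": [0,0,-0.0336],"fingers": 1},
  ],
)

```text
time_s: 3.92
position: [519.9, 199.1, 238.2]
ee_rot: [[-0.999, 0.039, 0.001], [0.039, 0.999, 0.0], [-0.001, 0.0, -1.0]]
force: [-0.2, 0.8, -3.7]
opening: 0.203
grasp_force: 30.0
```

Request:
jog_arm(
  plan=[
    {"xyz": [0,0,0],"twist": [0,-0.036,0],"fingers": 1},
    {"xyz": [0,0,0],"twist": [0,-0.036,0],"fingers": 1},
    {"xyz": [0,0,0],"twist": [0,-0.036,0],"fingers": 1},
    {"xyz": [0,0,0],"twist": [0,-0.036,0],"fingers": 1},
    {"xyz": [0,0,0],"twist": [0,-0.036,0],"fingers": 1},
    {"xyz": [0,0,0],"twist": [0,-0.036,0],"fingers": 1},
    {"xyz": [0,0,0],"twist": [0,-0.036,0],"fingers": 1},
    {"xyz": [0,0,0],"twist": [0,-0.036,0],"fingers": 1},
  ],
)

```text
time_s: 4.58
position: [522.1, 190.9, 239.5]
ee_rot: [[-0.773, 0.067, 0.63], [0.036, 0.997, -0.063], [-0.633, -0.026, -0.774]]
force: [0.8, -1.1, -2.6]
opening: 0.2
grasp_force: 30.0
```

Request:
jog_arm(
  plan=[
    {"xyz": [0,0,0],"twist": [0,-0.036,0],"fingers": 1},
    {"xyz": [0,0,0],"twist": [0,-0.036,0],"fingers": 1},
    {"xyz": [0,0,0],"twist": [0,0,0],"fingers": 1},
  ],
)

```text
time_s: 4.83
position: [525.9, 205.2, 293.9]
ee_rot: [[-0.677, 0.081, 0.731], [0.028, 0.996, -0.084], [-0.735, -0.036, -0.677]]
force: [0.8, 0.4, -2.7]
opening: 0.201
grasp_force: 29.9
```

```bash
python3 - <<'E'
from h import *
P,M=pose([545,-225.3,326],25); s=bot.observe(); print(s["joint_pos"],s["grasp_force"],s["time_s"])
go(P,M)
E
```

```text
[ 0.59433055  0.14925736  2.15639391 -1.31063537  0.51868074  0.17887681] 29.923085868358612 4.8333
xyz [ 0.1891 -1.7078  0.2148] ( [  47.3 -426.9   53.7] mm) twist [-0.0162 -0.0982  0.0031] ( [ -2.9 -17.7   0.6] deg)
```

```bash
cat >> h.py <<'E'
def fk(q,k):
    h,a1,L1,a3,L2,d=k; r=lambda ax,t:R.from_euler(ax,t).as_matrix()
    A=r('z',q[0]); p=np.array([0,0,h])+A@[a1,0,0]; A=A@r('y',q[1]); p=p+A@[0,0,L1]; A=A@r('y',q[2]); p=p+A@[a3,0,L2]
    A=A@r('z',q[3])@r('y',q[4])@r('z',q[5]); return p+A@[0,0,d], A@r('z',np.pi/2)
E
python3 - <<'E'
from h import *
from scipy.optimize import least_squares
np.set_printoptions(precision=3,suppress=True)
s=bot.observe()
D=[([1.11203577e+00,4.23667217e-01,1.63046488e+00,0,1.08858633,-1.903e-2],[265.887,565.2075,247.0985]),
([3.35732734e-01,4.28350167e-01,1.83641595,6.7e-5,8.77466786e-01,-6.54159676e-01],[521.876,194.724,170.267]),
(s["joint_pos"],s["position"])]
print(fk(s["joint_pos"],[0]*6)[1]-s["ee_rot"], s["position"])
for x0 in([400,25,455,35,420,200],[330,0,400,0,400,250],[300,150,500,0,500,200]):
    f=least_squares(lambda k:np.concatenate([fk(q,k)[0]-p for q,p in D]),x0); print(f.x,f.fun)
E
```

```text
[[ 0.  0.  0.]
 [-0. -0. -0.]
 [ 0. -0.  0.]] [525.881 205.196 293.947]
[315.801  33.584 534.684  84.213 463.543 266.776] [ 10.622  -5.367  -0.654   4.942 -10.88    3.919   1.064  -3.313  -3.266]
[315.801  33.584 534.684  84.213 463.543 266.776] [ 10.622  -5.367  -0.654   4.942 -10.88    3.919   1.064  -3.313  -3.266]
[315.801  33.584 534.684  84.213 463.543 266.776] [ 10.622  -5.367  -0.654   4.942 -10.88    3.919   1.064  -3.313  -3.266]
```

```bash
sed -i 's/h,a1,L1,a3,L2,d=k;/h,a1,L1,a3,L2,d,b=k;/; s/A@\[a1,0,0\]/A@[a1,b,0]/' h.py
cat > d.py <<'E'
from h import *
from scipy.optimize import least_squares
np.set_printoptions(precision=3,suppress=True)
D=[([1.11203577e+00,4.23667217e-01,1.63046488e+00,0,1.08858633,-1.903e-2],[265.887,565.2075,247.0985]),
([3.35732734e-01,4.28350167e-01,1.83641595,6.7e-5,8.77466786e-01,-6.54159676e-01],[521.876,194.724,170.267]),
([ 0.59433055,0.14925736,2.15639391,-1.31063537,0.51868074,0.17887681],[525.881,205.196,293.947])]
def fit(D,x0=[400,25,455,35,420,200,10]):
    return least_squares(lambda k:np.concatenate([fk(q,k)[0]-p for q,p in D]),x0)
LO=np.array([-3,-.9,.09,-1.31,.11,-2.54]);HI=np.array([3,2.11,2.58,4.45,2.69,2.54])
def ik(P,M,k,q0):
    g=lambda q:(lambda r:np.concatenate([(r[0]-P)/100,(r[1]-M).ravel()]))(fk(q,k))
    return least_squares(g,np.clip(q0,LO+.01,HI-.01),bounds=(LO,HI))
E
python3 - <<'E'
from d import *
for x0 in([400,25,455,35,420,200,10],[330,0,400,0,400,250,10],[300,150,500,0,500,200,10]):
    f=fit(D,x0); print(f.x,f.fun)
k=f.x
F=np.diag([-1,-1,1.])
for pitch in (0,10,25,35,45):
  for eye in ([560,-226,326],[617,-228,261]):
    for nm,fl in(("cur",0),("flip",1)):
      a=np.radians(pitch);P,M=pose(eye,pitch)
      M=M@F if fl else M   # same TCP position
      best=min((ik(P,M,k,q0) for q0 in np.random.default_rng(0).uniform(LO,HI,(25,6))),key=lambda r:r.cost)
      print(pitch,eye,nm,best.cost.round(5),best.x)
E
```

```text
[312.4    -0.001 563.1    77.5   484.901 284.644  11.9  ] [ 0. -0.  0. -0. -0. -0. -0.  0.  0.]
[312.4    -0.001 563.1    77.5   484.901 284.644  11.9  ] [ 0. -0.  0. -0. -0. -0. -0.  0.  0.]
[312.4    -0.001 563.1    77.5   484.901 284.644  11.9  ] [ 0. -0.  0. -0. -0. -0. -0.  0.  0.]
0 [560, -226, 326] cur 0.0 [-0.702  0.773  2.31   2.483  1.524  1.607]
0 [560, -226, 326] flip 0.0 [-0.702  0.773  2.31   2.483  1.524 -1.535]
0 [617, -228, 261] cur 0.0 [-0.612  0.929  2.175  2.574  1.539  1.591]
0 [617, -228, 261] flip 0.0 [-0.612  0.929  2.175  2.574  1.539 -1.551]
10 [560, -226, 326] cur 0.0 [-0.725  0.623  2.349  2.434  1.266  1.683]
10 [560, -226, 326] flip 0.0 [-0.725  0.623  2.349  2.434  1.266 -1.459]
10 [617, -228, 261] cur 0.0 [-0.63   0.801  2.23   2.542  1.304  1.634]
10 [617, -228, 261] flip 0.0 [-0.63   0.801  2.23   2.542  1.304 -1.507]
25 [560, -226, 326] cur 0.0 [-0.729  0.384  2.349  2.264  0.841  1.915]
25 [560, -226, 326] flip 0.0 [-0.729  0.384  2.349  2.264  0.841 -1.227]
25 [617, -228, 261] cur 0.0 [-0.632  0.59   2.258  2.443  0.899  1.777]
25 [617, -228, 261] flip 0.0 [-0.632  0.59   2.258  2.443  0.899 -1.364]
35 [560, -226, 326] cur 0.0 [-0.71   0.248  2.31   1.983  0.585  2.235]
35 [560, -226, 326] flip 0.0 [-0.71   0.248  2.31   1.983  0.585 -0.906]
35 [617, -228, 261] cur 0.0 [-0.618  0.459  2.238  2.271  0.62   1.984]
35 [617, -228, 261] flip 0.0 [-0.618  0.459  2.238  2.271  0.62  -1.158]
45 [560, -226, 326] cur 0.00503 [-0.678  0.163  2.284  1.694  0.438  2.54 ]
45 [560, -226, 326] flip 0.0 [-0.676  0.149  2.245  1.423  0.436 -0.316]
45 [617, -228, 261] cur 0.0 [-0.592  0.355  2.189  1.839  0.392  2.445]
45 [617, -228, 261] flip 0.0 [-0.592  0.355  2.189  1.839  0.392 -0.696]
```

```bash
python3 - <<'E'
from d import *
a=np.radians(-25);x=-np.array([np.cos(a),np.sin(a),0]);z=-Z;M=np.c_[x,np.cross(z,x),z]
go([517.5,198,240],M)
E
```

```text
xyz [ 0.18  -0.024  0.124] ( [45.1 -5.9 31. ] mm) twist [0.036 0.262 0.111] ( [ 6.5 47.2 20.1] deg)
```

Request:
jog_arm(
  plan=[
    {"xyz": [0,0,0],"twist": [0.0045,0.0328,0.0139],"fingers": 1},
    {"xyz": [0,0,0],"twist": [0.0045,0.0328,0.0139],"fingers": 1},
    {"xyz": [0,0,0],"twist": [0.0045,0.0328,0.0139],"fingers": 1},
    {"xyz": [0,0,0],"twist": [0.0045,0.0328,0.0139],"fingers": 1},
    {"xyz": [0,0,0],"twist": [0.0045,0.0328,0.0139],"fingers": 1},
    {"xyz": [0,0,0],"twist": [0.0045,0.0328,0.0139],"fingers": 1},
    {"xyz": [0,0,0],"twist": [0.0045,0.0328,0.0139],"fingers": 1},
    {"xyz": [0,0,0],"twist": [0.0045,0.0328,0.0139],"fingers": 1},
  ],
)

```text
time_s: 5.5
position: [527.0, 199.5, 290.7]
ee_rot: [[-0.915, 0.39, 0.1], [0.388, 0.921, -0.042], [-0.108, 0.001, -0.994]]
force: [0.6, -0.7, -3.8]
opening: 0.201
grasp_force: 29.9
```

Request:
jog_arm(
  plan=[
    {"xyz": [0,0,0],"twist": [0,0,0],"fingers": 1},
    {"xyz": [0,0,0],"twist": [0,0,0],"fingers": 1},
  ],
)

```text
time_s: 5.67
position: [527.8, 198.3, 289.4]
ee_rot: [[-0.915, 0.39, 0.106], [0.387, 0.921, -0.046], [-0.115, -0.001, -0.993]]
force: [0.7, -0.6, -3.1]
opening: 0.203
grasp_force: 29.9
```

```bash
python3 - <<'E'
from d import *
s=bot.observe(); print(s["joint_pos"],s["position"],s["time_s"])
a=np.radians(-25);x=-np.array([np.cos(a),np.sin(a),0]);z=-Z;M=np.c_[x,np.cross(z,x),z]
go([517.5,198,100],M)
E
```

```text
[ 0.38   0.253  1.779 -0.096  1.03  -0.744] [527.786 198.333 289.422] 5.6667
xyz [ 0.124 -0.016  0.748] ( [ 31.1  -4.1 187.1] mm) twist [0.    0.037 0.011] ( [0.1 6.6 2. ] deg)
```

Request:
jog_arm(
  plan=[
    {"xyz": [0,0,0],"twist": [0,0.037,0.011],"fingers": 1},
    {"xyz": [0.037,-0.018,0.08],"twist": [0,0,0],"fingers": 1},
    {"xyz": [0,0,0.14],"twist": [0,0,0],"fingers": 1},
    {"xyz": [0,0,0.14],"twist": [0,0,0],"fingers": 1},
    {"xyz": [0,0,0.14],"twist": [0,0,0],"fingers": 1},
    {"xyz": [0,0,0.14],"twist": [0,0,0],"fingers": 1},
    {"xyz": [0,0,0.1],"twist": [0,0,0],"fingers": 1},
    {"xyz": [0,0,0],"twist": [0,0,0],"fingers": 1},
  ],
)

```text
time_s: 6.33
position: [511.4, 198.4, 100.0]
ee_rot: [[-0.908, 0.419, -0.01], [0.419, 0.908, -0.002], [0.008, -0.006, -1.0]]
force: [-1.0, -0.7, -3.0]
opening: 0.203
grasp_force: 29.9
```

```bash
python3 - <<'E'
from d import *
import cv2
s=bot.observe(); print(s["joint_pos"],s["position"],s["time_s"])
a=np.radians(-25);x=-np.array([np.cos(a),np.sin(a),0]);z=-Z;M=np.c_[x,np.cross(z,x),z]
go([517.5,198,70],M)
E
```

```text
[ 0.348  0.532  1.88   0.002  0.739 -0.793] [511.435 198.371  99.982] 6.3333
xyz [-0.024  0.009  0.12 ] ( [-5.9  2.4 29.9] mm) twist [-0.002 -0.003  0.001] ( [-0.3 -0.4  0.3] deg)
```

Request:
jog_arm(
  plan=[
    {"xyz": [-0.012,0.008,0.05],"twist": [-0.001,-0.002,0],"fingers": 1},
    {"xyz": [0,0,0.04],"twist": [0,0,0],"fingers": 1},
    {"xyz": [0,0,0.02],"twist": [0,0,0],"fingers": 1},
    {"xyz": [0,0,0],"twist": [0,0,0],"fingers": 1},
    {"xyz": [0,0,0],"twist": [0,0,0],"fingers": 1},
  ],
)

```text
time_s: 6.75
position: [519.7, 200.4, 78.0]
ee_rot: [[-0.907, 0.421, 0.005], [0.421, 0.907, 0.003], [-0.004, 0.005, -1.0]]
force: [0.0, -0.0, -1.3]
opening: 0.2
grasp_force: 29.9
```

```bash
python3 - <<'E'
from d import *
import cv2
s=bot.observe(); print(s["joint_pos"],s["position"],s["time_s"],s["ft_torque"])
f=lambda i,x,y,w,h,S:cv2.resize(i[y:y+h,x:x+w],None,fx=S,fy=S,interpolation=cv2.INTER_CUBIC)
a=cams.grab_frame("side");b=cams.grab_frame("top")
cv2.imwrite("pics/c2.png",np.hstack([f(a,205,150,100,100,4),f(b,160,140,100,100,4)])[...,::-1])
E
```

```text
[ 0.346  0.573  1.876  0.001  0.686 -0.791] [519.669 200.419  77.968] 6.75 [-0.072 -0.054  0.019]
```

View pics/c2.png

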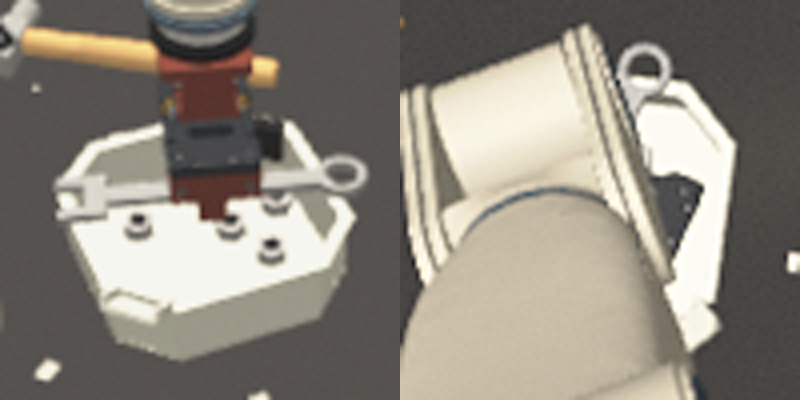

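Side view: the spanner is held just above the rim. The jaw at (75,198) is slightly lower than the ring at (345,175), so it is tilted a little in the grip. It will flatten on release, so I'll lower it slightly and let go.

Request:
jog_arm(
  plan=[
    {"xyz": [0,0,0.01],"twist": [0,0,0],"fingers": 1},
    {"xyz": [0,0,0.01],"twist": [0,0,0],"fingers": 1},
    {"xyz": [0,0,0],"twist": [0,0,0],"fingers": 1},
    {"xyz": [0,0,0],"twist": [0,0,0],"fingers": 0.4},
    {"xyz": [0,0,0],"twist": [0,0,0],"fingers": 0},
    {"xyz": [0,0,0],"twist": [0,0,0],"fingers": -0.5},
    {"xyz": [0,0,0],"twist": [0,0,0],"fingers": -0.5},
    {"xyz": [0,0,0],"twist": [0,0,0],"fingers": -0.5},
  ],
)

```text
time_s: 7.52
position: [519.8, 200.4, 72.4]
ee_rot: [[-0.907, 0.421, 0.005], [0.421, 0.907, 0.003], [-0.003, 0.005, -1.0]]
force: [-0.2, -0.1, 0.4]
opening: 0.537
grasp_force: 0.0
```

Request:
jog_arm(
  plan=[
    {"xyz": [0,0,0],"twist": [0,0,0],"fingers": -0.8},
    {"xyz": [0,0,0],"twist": [0,0,0],"fingers": -0.8},
    {"xyz": [0,0,-0.05],"twist": [0,0,0],"fingers": -0.8},
    {"xyz": [0,0,-0.12],"twist": [0,0,0],"fingers": -0.8},
    {"xyz": [0,0,-0.12],"twist": [0,0,0.038],"fingers": -1},
    {"xyz": [0,0,-0.1],"twist": [0,0,0.038],"fingers": -1},
    {"xyz": [0,0,0],"twist": [0,0,0.038],"fingers": -1},
    {"xyz": [0,0,0],"twist": [0,0,0.038],"fingers": -1},
  ],
)

```text
time_s: 8.18
position: [520.5, 200.5, 172.9]
ee_rot: [[-0.607, 0.794, 0.009], [0.794, 0.607, 0.004], [-0.002, 0.01, -1.0]]
force: [-0.3, -0.1, -0.4]
opening: 1.001
grasp_force: 0.0
```

```bash
python3 - <<'E'
from d import *
s=bot.observe(); print(s["joint_pos"],s["position"],s["time_s"])
E
```

```text
[ 0.346  0.422  1.84   0.001  0.87  -0.308] [520.461 200.498 172.852] 8.1833
```

Request:
jog_arm(
  plan=[
    {"xyz": [0,0,0],"twist": [0,0,0.0385],"fingers": -1},
    {"xyz": [0,0,0],"twist": [0,0,0.0385],"fingers": -1},
    {"xyz": [0,0,0],"twist": [0,0,0.0385],"fingers": -1},
    {"xyz": [0,0,0],"twist": [0,0,0.0385],"fingers": -1},
    {"xyz": [0,0,0],"twist": [0,0,0.0385],"fingers": -1},
    {"xyz": [0,0,0],"twist": [0,0,0.0385],"fingers": -1},
    {"xyz": [0,0,0],"twist": [0,0,0.0385],"fingers": -1},
    {"xyz": [0,0,0],"twist": [0,0,0.0385],"fingers": -1},
  ],
)

```text
time_s: 8.85
position: [519.3, 200.1, 170.7]
ee_rot: [[0.31, 0.951, 0.005], [0.951, -0.31, 0.003], [0.004, 0.004, -1.0]]
force: [-0.8, 0.1, 0.1]
opening: 1.002
grasp_force: 0.0
```

Request:
jog_arm(
  plan=[
    {"xyz": [0,0,0],"twist": [0,0,0.0385],"fingers": -1},
    {"xyz": [0,0,0],"twist": [0,0,0.0385],"fingers": -1},
    {"xyz": [0,0,0],"twist": [0,0,0.0385],"fingers": -1},
    {"xyz": [0,0,0],"twist": [0,0,0.0385],"fingers": -1},
    {"xyz": [0,0,0],"twist": [0,0,0.0385],"fingers": -1},
    {"xyz": [0,0,0],"twist": [0,0,0.0385],"fingers": -1},
    {"xyz": [0,0,0],"twist": [0,0,0.0385],"fingers": -1},
    {"xyz": [0,0,0],"twist": [0,0,0.0385],"fingers": -1},
  ],
)

```text
time_s: 9.52
position: [519.3, 200.1, 170.7]
ee_rot: [[0.959, 0.284, 0.005], [0.284, -0.959, 0.003], [0.006, -0.001, -1.0]]
force: [0.2, -0.8, -0.2]
opening: 0.999
grasp_force: 0.0
```

Request:
jog_arm(
  plan=[
    {"xyz": [0,0,0],"twist": [0,0,0.0385],"fingers": -1},
    {"xyz": [0,0,0],"twist": [0,0,0.0385],"fingers": -1},
    {"xyz": [0,0,0],"twist": [0,0,0.0385],"fingers": -1},
    {"xyz": [0,0,0],"twist": [0,0,0.0385],"fingers": -1},
    {"xyz": [0,0,0],"twist": [0,0,0.0385],"fingers": -1},
    {"xyz": [0,0,0],"twist": [0,0,0.0385],"fingers": -1},
    {"xyz": [0,0,0],"twist": [0,0,0],"fingers": -1},
  ],
)

```text
time_s: 10.1
position: [519.2, 200.1, 170.6]
ee_rot: [[0.907, -0.422, 0.005], [-0.422, -0.907, 0.003], [0.003, -0.005, -1.0]]
force: [-0.4, -0.8, 0.6]
opening: 1.0
grasp_force: 0.0
```

```bash
python3 - <<'E'
from d import *
import cv2,pickle
p=cams.camera_params("wrist"); im=cams.grab_frame("wrist")
s=bot.observe(); print(s["time_s"],s["position"],s["ee_rot"],s["joint_pos"])
pickle.dump(p,open("w2.pkl","wb"))
cv2.imwrite("pics/w3.png",cv2.resize(im[...,::-1],(800,600),interpolation=cv2.INTER_CUBIC))
E
```

```text
10.15 [519.285 200.082 170.543] [[ 0.909 -0.416  0.005]
 [-0.416 -0.909  0.003]
 [ 0.003 -0.005 -1.   ]] [0.346 0.425 1.841 0.001 0.869 2.345]
```

View pics/w3.png

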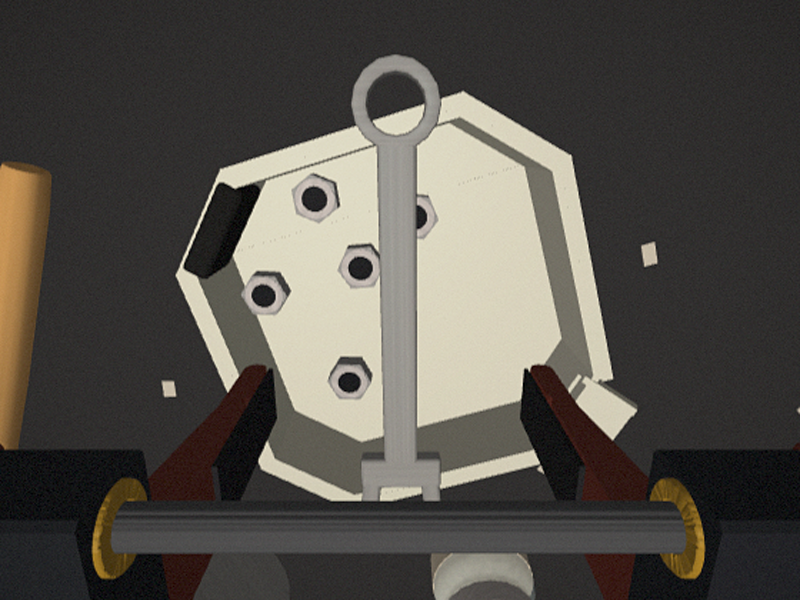

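Wrist view: the spanner lies flat along the tool's x, with the ring hole at (396,100) and the shaft at x≈397 to 400. The grip is at (222,230), the lip at (600,405), and all five nuts are inside.

```bash
python3 - <<'E'
from h import *
import pickle;p=pickle.load(open("w2.pkl","rb"))
np.set_printoptions(precision=1,suppress=True)
q=lambda x,y,z:onz("wrist",(x+.5)*.7-.5,(y+.5)*.7-.5,z,p)
L=[("ringOuterC",396,97,70),("holeTop",396,100,70),("shaftT",397,180,70),("shaftB",400,430,70),("jawtip",400,500,70),("c1",219,169,60),("c2",178,274,60),("c3",464,93,60),("c4",572,155,60),("c5",612,378,60)]
s=bot.observe(); 
for n,*a in L: print(n,q(*a), s["ee_rot"].T@(q(*a)-s["position"]))
E
```

```text
ringOuterC [615.  157.7  70. ] [104.4  -0.8 100.9]
holeTop [613.9 158.2  70. ] [103.1  -0.8 100.9]
shaftT [583.  172.2  70. ] [ 69.2  -0.7 100.8]
shaftB [465.1 225.6  70. ] [-60.2  -0.2 100.3]
jawtip [424.8 244.4  70. ] [-104.7   -0.5  100.2]
c1 [622.8 246.7  60. ] [ 74.3 -84.9 111.2]
c2 [587.6 291.9  60. ] [  23.5 -111.4  111.2]
c3 [604.3 128.8  60. ] [106.6  30.  110.8]
c4 [558.2  93.4  60. ] [ 79.4  81.3 110.4]
c5 [440.5 111.8  60. ] [-35.3 113.6 109.9]
```

Request:
jog_arm(
  plan=[
    {"xyz": [-0.02,-0.001,0.12],"twist": [0,0,0],"fingers": -1},
    {"xyz": [0,0,0.12],"twist": [0,0,0],"fingers": -0.5},
    {"xyz": [0,0,0.1],"twist": [0,0,0],"fingers": 0},
    {"xyz": [0,0,0.066],"twist": [0,0,0],"fingers": 0.3},
    {"xyz": [0,0,0],"twist": [0,0,0],"fingers": 1},
    {"xyz": [0,0,0],"twist": [0,0,0],"fingers": 1},
    {"xyz": [0,0,0],"twist": [0,0,0],"fingers": 1},
    {"xyz": [0,0,0],"twist": [0,0,0],"fingers": 1},
  ],
)

```text
time_s: 10.82
position: [516.2, 203.0, 69.8]
ee_rot: [[0.909, -0.417, 0.007], [-0.417, -0.909, 0.004], [0.005, -0.006, -1.0]]
force: [0.7, 0.7, 0.3]
opening: 0.509
grasp_force: 0.0
```

Request:
jog_arm(
  plan=[
    {"xyz": [0,0,0],"twist": [0,0,0],"fingers": 1},
    {"xyz": [0,0,0],"twist": [0,0,0],"fingers": 1},
    {"xyz": [0,0,0],"twist": [0,0,0],"fingers": 1},
    {"xyz": [0,0,0],"twist": [0,0,0],"fingers": 1},
    {"xyz": [0,0,0],"twist": [0,0,0],"fingers": 1},
    {"xyz": [0,0,0],"twist": [0,0,0],"fingers": 1},
  ],
)

```text
time_s: 11.32
position: [515.4, 202.7, 68.7]
ee_rot: [[0.908, -0.418, 0.005], [-0.418, -0.909, 0.003], [0.003, -0.005, -1.0]]
force: [-1.4, -0.9, 5.5]
opening: 0.205
grasp_force: 30.0
```

```bash
sed -i 's/EYE=np.array(\[-99,0,5.\])/EYE=np.array([105,0,5.])/; s/x=-(np.sin(a)\*rx+np.cos(a)\*Z)/x=np.sin(a)*rx+np.cos(a)*Z/' h.py
python3 - <<'E'
from d import *
k=fit(D).x; s=bot.observe(); print(s["position"],s["joint_pos"],s["grasp_force"],s["opening"],s["time_s"])
q=s["joint_pos"]
# path check: lift, translate tool-down to y=-225 x=430, then pitch, then approach
_,Md=pose([0,0,0],90)
for nm,P,M in [("lift",[510,204,250],s["ee_rot"]),("yaw",[510,204,250],Md),("mid",[480,0,250],Md),("pre",[440,-222,250],Md)]+[("p%d"%a,[470,-223,250],pose([0,0,0],a)[1]) for a in(75,60,45,35,25)]+[("e%d"%i,)+pose(e,25) for i,e in enumerate([[560,-226,326],[588,-227,298],[617,-228,270],[620,-228,262]])]+[("v",)+pose([620,-228,262],8)]:
    r=ik(np.array(P),M,k,q); q=r.x; print(nm,np.round(P),r.cost.round(5),q)
E
```

```text
[515.422 202.695  68.692] [0.353 0.586 1.885 0.001 0.665 2.353] 29.996514916419983 0.20467157829898208 11.3167
lift [510 204 250] 0.0 [0.358 0.307 1.8   0.001 1.029 2.36 ]
yaw [510 204 250] 0.0 [0.359 0.31  1.796 0.    1.035 1.974]
mid [480   0 250] 0.0 [-0.025  0.206  1.94  -0.     0.995  1.59 ]
pre [ 440 -222  250] 0.0 [-0.491  0.226  1.914  0.     1.002  1.123]
p75 [ 470 -223  250] 0.0 [-0.532  0.179  2.002  0.182  0.736  0.961]
p60 [ 470 -223  250] 0.0 [-0.614  0.133  2.145  0.612  0.489  0.509]
p45 [ 470 -223  250] 0.0 [-0.707  0.152  2.277  1.479  0.452 -0.402]
p35 [ 470 -223  250] 0.0 [-0.769  0.215  2.353  1.929  0.619 -0.901]
p25 [ 470 -223  250] 0.0 [-0.824  0.323  2.412  2.159  0.872 -1.199]
e0 [ 511. -224.  233.] 0.0 [-0.734  0.399  2.355  2.272  0.855 -1.246]
e1 [ 539. -225.  205.] 0.0 [-0.683  0.493  2.313  2.363  0.878 -1.312]
e2 [ 568. -226.  177.] 0.0 [-0.636  0.58   2.263  2.436  0.895 -1.359]
e3 [ 571. -226.  169.] 0.0 [-0.632  0.602  2.257  2.45   0.907 -1.373]
v [ 600. -227.  159.] 0.0 [-0.624  0.84   2.215  2.553  1.359 -1.522]
```

Request:
jog_arm(
  plan=[
    {"xyz": [0,0,-0.03],"twist": [0,0,0],"fingers": 1},
    {"xyz": [0,0,-0.1],"twist": [0,0,0],"fingers": 1},
    {"xyz": [0,0,-0.14],"twist": [0,0,0],"fingers": 1},
    {"xyz": [0,0,-0.14],"twist": [0,0,0],"fingers": 1},
    {"xyz": [0,0,-0.14],"twist": [0,0,-0.031],"fingers": 1},
    {"xyz": [0,0,-0.1],"twist": [0,0,-0.031],"fingers": 1},
    {"xyz": [0,0,-0.07],"twist": [0,0,-0.031],"fingers": 1},
    {"xyz": [0,0,0],"twist": [0,0,-0.03],"fingers": 1},
  ],
)

```text
time_s: 11.98
position: [516.1, 202.8, 252.7]
ee_rot: [[0.999, -0.04, 0.011], [-0.04, -0.999, 0.005], [0.01, -0.006, -1.0]]
force: [0.1, 0.2, -2.8]
opening: 0.204
grasp_force: 30.0
```

Request:
jog_arm(
  plan=[
    {"xyz": [-0.0187,0.1,0],"twist": [0,0,0],"fingers": 1},
    {"xyz": [-0.0187,0.14,0],"twist": [0,0,0],"fingers": 1},
    {"xyz": [-0.0187,0.14,0],"twist": [0,0,0],"fingers": 1},
    {"xyz": [-0.0187,0.14,0],"twist": [0,0,0],"fingers": 1},
    {"xyz": [-0.0187,0.14,0],"twist": [0,0,0],"fingers": 1},
    {"xyz": [-0.0187,0.14,0],"twist": [0,0,0],"fingers": 1},
    {"xyz": [-0.0187,0.14,0],"twist": [0,0,0],"fingers": 1},
    {"xyz": [-0.0187,0.14,0],"twist": [0,0,0],"fingers": 1},
  ],
)

```text
time_s: 12.65
position: [463.8, -67.3, 247.3]
ee_rot: [[0.999, -0.045, 0.004], [-0.045, -0.999, 0.003], [0.004, -0.003, -1.0]]
force: [-0.4, -1.0, -2.6]
opening: 0.203
grasp_force: 30.0
```

Request:
jog_arm(
  plan=[
    {"xyz": [-0.0187,0.14,0],"twist": [0,0,0],"fingers": 1},
    {"xyz": [-0.0187,0.14,0],"twist": [0,0,0],"fingers": 1},
    {"xyz": [-0.0187,0.14,0],"twist": [0,0,0],"fingers": 1},
    {"xyz": [-0.0187,0.14,0],"twist": [0,0,0],"fingers": 1},
    {"xyz": [0,0.07,0],"twist": [0,0,0],"fingers": 1},
    {"xyz": [0,0,0],"twist": [0,0,0],"fingers": 1},
  ],
)

```text
time_s: 13.15
position: [438.6, -225.4, 246.9]
ee_rot: [[0.999, -0.049, 0.005], [-0.049, -0.999, 0.002], [0.004, -0.002, -1.0]]
force: [0.7, 0.5, -1.9]
opening: 0.204
grasp_force: 30.0
```

```bash
python3 - <<'E'
from d import *
s=bot.observe(); print(s["position"],s["joint_pos"],s["grasp_force"],s["time_s"],s["ft_torque"])
go([470,-223,260],s["ee_rot"])
go([470,-223,260],pose([0,0,0],25)[1])
E
```

```text
[ 438.56  -225.413  246.853] [-0.501  0.229  1.918  0.005  0.991  1.116] 29.98338907957077 13.15 [0.035 0.083 0.   ]
xyz [ 0.125 -0.016 -0.052] ( [ 31.3  -4.  -13. ] mm) twist [0. 0. 0.] ( [0. 0. 0.] deg)
xyz [ 0.125 -0.016 -0.052] ( [ 31.3  -4.  -13. ] mm) twist [ 0.     0.36  -0.002] ( [ 0.1 64.7 -0.3] deg)
```

Request:
jog_arm(
  plan=[
    {"xyz": [0,0,-0.03],"twist": [0,0.034,0],"fingers": 1},
    {"xyz": [0,-0.016,-0.02],"twist": [0,0.034,0],"fingers": 1},
    {"xyz": [0.05,0,0],"twist": [0,0.034,0],"fingers": 1},
    {"xyz": [0.05,0,0],"twist": [0,0.034,0],"fingers": 1},
    {"xyz": [0,0,0],"twist": [0,0.015,0],"fingers": 1},
    {"xyz": [0,0,0],"twist": [0,0.015,0],"fingers": 1},
    {"xyz": [0,0,0],"twist": [0,0.015,0],"fingers": 1},
    {"xyz": [0,0,0],"twist": [0,0.015,0],"fingers": 1},
  ],
)

```text
time_s: 13.82
position: [462.4, -218.3, 265.9]
ee_rot: [[0.812, -0.044, 0.582], [-0.038, -0.999, -0.023], [0.582, -0.004, -0.813]]
force: [0.4, 0.4, -2.9]
opening: 0.199
grasp_force: 30.0
```

Request:
jog_arm(
  plan=[
    {"xyz": [0,0,0],"twist": [0,0.015,0],"fingers": 1},
    {"xyz": [0,0,0],"twist": [0,0.015,0],"fingers": 1},
    {"xyz": [0,0,0],"twist": [0,0.015,0],"fingers": 1},
    {"xyz": [0,0,0],"twist": [0,0.015,0],"fingers": 1},
    {"xyz": [0,0,0],"twist": [0,0.015,0],"fingers": 1},
    {"xyz": [0,0,0],"twist": [0,0.015,0],"fingers": 1},
    {"xyz": [0,0,0],"twist": [0,0.02,0],"fingers": 1},
    {"xyz": [0,0,0],"twist": [0,0.02,0],"fingers": 1},
  ],
)

```text
time_s: 14.48
position: [462.7, -218.9, 266.5]
ee_rot: [[0.513, -0.045, 0.857], [-0.024, -0.999, -0.038], [0.858, -0.001, -0.513]]
force: [0.3, -0.6, -3.2]
opening: 0.202
grasp_force: 30.0
```

Request:
jog_arm(
  plan=[
    {"xyz": [0,0,0],"twist": [0,0.02,0],"fingers": 1},
    {"xyz": [0,0,0],"twist": [0,0,0],"fingers": 1},
    {"xyz": [0,0,0],"twist": [0,0,0],"fingers": 1},
  ],
)

```text
time_s: 14.73
position: [462.2, -218.7, 264.7]
ee_rot: [[0.464, -0.045, 0.885], [-0.026, -0.999, -0.037], [0.885, -0.006, -0.465]]
force: [0.3, -0.0, -3.3]
opening: 0.204
grasp_force: 30.0
```

```bash
python3 - <<'E'
from d import *
s=bot.observe(); print(s["position"],s["joint_pos"],s["grasp_force"],s["time_s"])
go(*pose([550,-225.5,328],25))
E
```

```text
[ 462.235 -218.686  264.704] [-0.82   0.236  2.406  2.06   0.781 -1.067] 29.983939826488495 14.7333
xyz [-0.033  0.012  0.194] ( [-8.2  3.1 48.4] mm) twist [-0.001  0.015 -0.002] ( [-0.1  2.7 -0.3] deg)
```

Request:
jog_arm(
  plan=[
    {"xyz": [-0.016,0.006,0.08],"twist": [0,0.015,0],"fingers": 1},
    {"xyz": [-0.016,0.006,0.08],"twist": [0,0,0],"fingers": 1},
    {"xyz": [0,0,0],"twist": [0,0,0],"fingers": 1},
    {"xyz": [0,0,0],"twist": [0,0,0],"fingers": 1},
    {"xyz": [0,0,0],"twist": [0,0,0],"fingers": 1},
  ],
)

```text
time_s: 15.15
position: [495.0, -223.2, 241.7]
ee_rot: [[0.419, -0.043, 0.907], [-0.021, -0.999, -0.038], [0.908, -0.003, -0.42]]
force: [0.1, -0.4, -3.3]
opening: 0.203
grasp_force: 30.0
```

```bash
python3 - <<'E'
from d import *
import cv2
s=bot.observe(); print(s["position"],s["ee_rot"],s["time_s"]); print("eye model",s["position"]+s["ee_rot"]@EYE)
f=lambda i,x,y,w,h,S:cv2.resize(i[y:y+h,x:x+w],None,fx=S,fy=S,interpolation=cv2.INTER_CUBIC)
a=cams.grab_frame("side");b=cams.grab_frame("top")
e=s["position"]+s["ee_rot"]@EYE; print(proj("side",e),proj("top",e))
cv2.imwrite("pics/c3.png",np.hstack([f(a,330,180,80,100,5),f(b,320,110,80,100,5)])[...,::-1])
E
```

```text
[ 495.033 -223.224  241.661] [[ 0.419 -0.043  0.907]
 [-0.021 -0.999 -0.038]
 [ 0.908 -0.003 -0.42 ]] 15.15
eye model [ 543.569 -225.617  334.873]
(np.float64(366.5977296528862), np.float64(218.5774447658877)) (np.float64(366.3436293422098), np.float64(160.54968156854127))
```

View pics/c3.png

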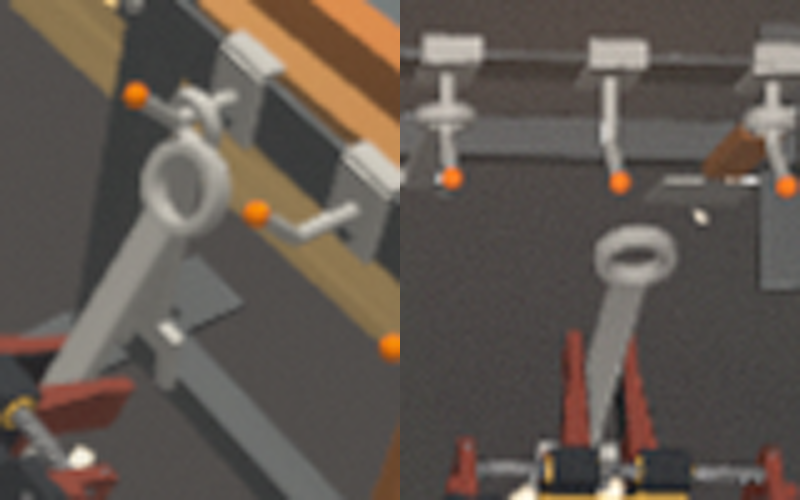

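Side: ring hole at crop (182,187), hook tip (257,212), bend (298,235). Top: hole (234,257), tip (220,182), bend (207,143). The ring matches the model to within about 1.5 px.

```bash
python3 - <<'E'
from d import *
c=lambda a,b:tri(("side",330+a[0]/5-.4,180+a[1]/5-.4),("top",320+b[0]/5-.4,110+b[1]/5-.4))
e=c((182,187),(234,257));t=c((257,212),(220,182));b=c((298,235),(207,143));print(e,t,b,t-e,b-e)
c2=(lambda q:q)(c((135,95),(52,178))); print("left tip",c2)
s=bot.observe();E2=s["position"]+s["ee_rot"]@EYE
print("model eye",E2)
for n,d in(("tip",t-e),("bend",b-e)): print(n,s["ee_rot"].T@d/250)
E
```

```text
[ 541.617 -224.805  339.693] [ 587.616 -227.009  302.424] [ 615.923 -227.608  273.049] [ 45.999  -2.204 -37.269] [ 74.306  -2.803 -66.645]
left tip [ 591.4   -142.132  301.299]
model eye [ 543.2   -225.953  335.251]
tip [-0.058  0.001  0.23 ]
bend [-0.118 -0.001  0.382]
```

Request:
jog_arm(
  plan=[
    {"xyz": [0.0136,0,0.029],"twist": [0,0,0],"fingers": 1},
    {"xyz": [-0.0182,0,0.0495],"twist": [0,0,0],"fingers": 1},
    {"xyz": [-0.0182,0,0.0495],"twist": [0,0,0],"fingers": 1},
    {"xyz": [-0.0182,0,0.0495],"twist": [0,0,0],"fingers": 1},
    {"xyz": [-0.0091,0,0.0248],"twist": [0,0,0],"fingers": 1},
    {"xyz": [0,0,0],"twist": [0,0,0],"fingers": 1},
    {"xyz": [0,0,0],"twist": [0,0,0],"fingers": 1},
  ],
)

```text
time_s: 15.83
position: [535.6, -225.4, 208.7]
ee_rot: [[0.419, -0.045, 0.907], [-0.022, -0.999, -0.039], [0.908, -0.003, -0.419]]
force: [1.3, 0.2, -3.2]
opening: 0.202
grasp_force: 30.0
```

```bash
python3 - <<'E'
from d import *
s=bot.observe();e=s["position"]+s["ee_rot"]@EYE
t=np.array([588.5,-227.5,298]);b=np.array([616.7,-228.6,270])
print(s["position"],"eye",e,"tip-eye",t-e,"bend-eye",b-e)
for n,d in(("bend",b-e),("seat",b+8*rx-[0,0,8]-e)): print(n,s["ee_rot"].T@d/250)
print(s["force"],s["qvel"])
E
```

```text
[ 535.643 -225.379  208.651] eye [ 584.141 -227.852  301.881] tip-eye [ 4.359  0.352 -3.881] bend-eye [ 32.559  -0.748 -31.881]
bend [-0.061 -0.002  0.172]
seat [-0.077 -0.002  0.214]
[ 1.253  0.158 -3.165] [-0.009 -0.014  0.01  -0.005  0.001 -0.   ]
```

Request:
jog_arm(
  plan=[
    {"xyz": [-0.0122,0,0.0344],"twist": [0,0,0],"fingers": 1},
    {"xyz": [-0.0122,0,0.0344],"twist": [0,0,0],"fingers": 1},
    {"xyz": [-0.0122,0,0.0344],"twist": [0,0,0],"fingers": 1},
    {"xyz": [0,0,0],"twist": [0,0,0],"fingers": 1},
    {"xyz": [0,0,0],"twist": [0,0,0],"fingers": 1},
  ],
)

```text
time_s: 16.25
position: [555.4, -226.2, 188.8]
ee_rot: [[0.419, -0.045, 0.907], [-0.022, -0.999, -0.039], [0.908, -0.004, -0.42]]
force: [-0.5, 0.3, -2.8]
opening: 0.204
grasp_force: 30.0
```

```bash
python3 - <<'E'
from d import *
import cv2
s=bot.observe();e=s["position"]+s["ee_rot"]@EYE
b=np.array([616.7,-228.6,270])
print(s["position"],"eye",e,"bend-eye",b-e)
for n,d in(("bend",b-e),("seat",b+8*rx-[0,0,8]-e)): print(n,s["ee_rot"].T@d/250)
print(s["force"])
f=lambda i,x,y,w,h,S:cv2.resize(i[y:y+h,x:x+w],None,fx=S,fy=S,interpolation=cv2.INTER_CUBIC)
a=cams.grab_frame("side");b=cams.grab_frame("top")
cv2.imwrite("pics/c4.png",np.hstack([f(a,340,180,80,100,5),f(b,320,110,80,100,5)])[...,::-1])
E
```

```text
[ 555.436 -226.204  188.778] eye [ 603.981 -228.694  281.983] bend-eye [ 12.719   0.094 -11.983]
bend [-0.022 -0.002  0.066]
seat [-0.038 -0.002  0.109]
[-0.517  0.288 -2.825]
```

View pics/c4.png

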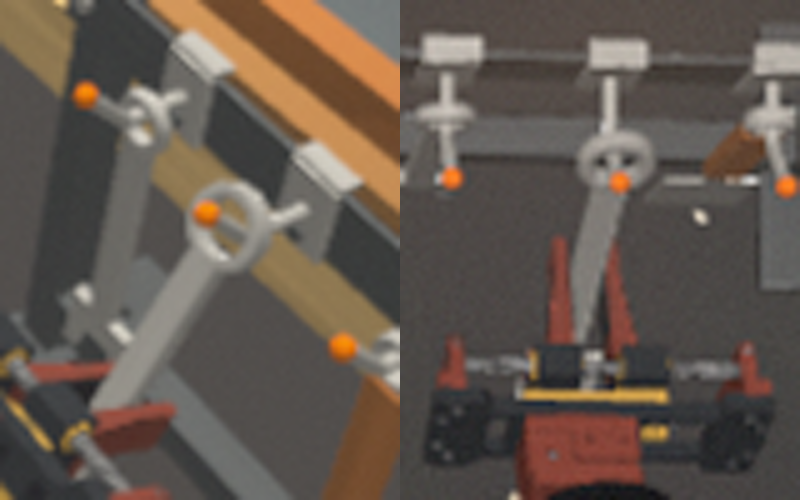

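The ring is threaded: the hook tip shows through the hole in both views (side crop (205,212), top (220,182)). Next I'll move it down to the bend and seat it.

Request:
jog_arm(
  plan=[
    {"xyz": [-0.011,-0.001,0.033],"twist": [0,0,0],"fingers": 1},
    {"xyz": [-0.011,-0.001,0.033],"twist": [0,0,0],"fingers": 1},
    {"xyz": [-0.007,0,0.02],"twist": [0,0,0],"fingers": 1},
    {"xyz": [-0.007,0,0.02],"twist": [0,0,0],"fingers": 1},
    {"xyz": [0,0,0],"twist": [0,0,0],"fingers": 1},
    {"xyz": [0,0,0],"twist": [0,0,0],"fingers": 1},
  ],
)

```text
time_s: 16.85
position: [575.6, -226.6, 169.7]
ee_rot: [[0.419, -0.045, 0.907], [-0.022, -0.999, -0.039], [0.908, -0.003, -0.42]]
force: [-0.4, -0.5, -2.9]
opening: 0.202
grasp_force: 30.0
```

```bash
python3 - <<'E'
from d import *
s=bot.observe();e=s["position"]+s["ee_rot"]@EYE
b=np.array([616.7,-228.6,270]); print("eye",e,"bend-eye",b-e,s["force"],s["time_s"])
# straightening: rows of 2.85 deg about the eye: pitch 25->8
P=e;
M=s["ee_rot"]; T=M@R.from_rotvec([0,np.radians(17/6),0]).as_matrix()
print(M.T@((e-T@EYE)-s["position"])/250, (17/6)/180)
E
```

```text
eye [ 624.128 -229.056  262.884] bend-eye [-7.428  0.456  7.116] [-0.408 -0.455 -2.908] 16.85
[-0.     0.     0.021] 0.015740740740740743
```

Request:
jog_arm(
  plan=[
    {"xyz": [0,0,0.021],"twist": [0,0.0157,0],"fingers": 1},
    {"xyz": [0,0,0.021],"twist": [0,0.0157,0],"fingers": 1},
    {"xyz": [0,0,0.021],"twist": [0,0.0157,0],"fingers": 1},
    {"xyz": [0,0,0.021],"twist": [0,0.0157,0],"fingers": 1},
    {"xyz": [0,0,0.021],"twist": [0,0.0157,0],"fingers": 1},
    {"xyz": [0,0,0.021],"twist": [0,0.0157,0],"fingers": 1},
    {"xyz": [0,0,0],"twist": [0,0,0],"fingers": 1},
    {"xyz": [0,0,0],"twist": [0,0,0],"fingers": 1},
  ],
)

```text
time_s: 17.52
position: [605.1, -228.0, 159.6]
ee_rot: [[0.138, -0.045, 0.989], [-0.01, -0.999, -0.044], [0.99, -0.004, -0.139]]
force: [-0.0, -0.1, -2.4]
opening: 0.2
grasp_force: 30.0
```

```bash
python3 - <<'E'
from d import *
s=bot.observe();e=s["position"]+s["ee_rot"]@EYE
b=np.array([616.7,-228.6,270]); print(s["position"],s["joint_pos"],"eye",e,"bend-eye",b-e,s["force"],s["time_s"])
E
```

```text
[ 605.106 -227.992  159.623] [-0.618  0.838  2.206  2.558  1.35  -1.513] eye [ 624.578 -229.265  262.915] bend-eye [-7.878  0.665  7.085] [-0.036 -0.095 -2.445] 17.5167
```

Request:
jog_arm(
  plan=[
    {"xyz": [-0.006,0,0],"twist": [0,0,0],"fingers": 1},
    {"xyz": [0,0,0],"twist": [0,0,0],"fingers": 1},
    {"xyz": [0,0,0],"twist": [0,0,0],"fingers": 0.5},
    {"xyz": [0,0,0],"twist": [0,0,0],"fingers": 0.3},
    {"xyz": [0,0,0],"twist": [0,0,0],"fingers": 0.1},
    {"xyz": [0,0,0],"twist": [0,0,0],"fingers": 0},
    {"xyz": [0,0,0],"twist": [0,0,0],"fingers": 0},
    {"xyz": [0,0,0],"twist": [0,0,0],"fingers": 0},
  ],
)

```text
time_s: 18.18
position: [605.2, -228.1, 159.4]
ee_rot: [[0.135, -0.045, 0.99], [-0.009, -0.999, -0.044], [0.991, -0.003, -0.136]]
force: [-0.1, -0.4, -0.3]
opening: 0.499
grasp_force: 0.0
```

Request:
jog_arm(
  plan=[
    {"xyz": [0,0,0],"twist": [0,0,0],"fingers": 0},
    {"xyz": [0,0,-0.02],"twist": [0,0,0],"fingers": 0},
    {"xyz": [0,0,-0.05],"twist": [0,0,0],"fingers": 0},
    {"xyz": [0,0,-0.08],"twist": [0,0,0],"fingers": 0},
    {"xyz": [0,0,-0.12],"twist": [0,0,0],"fingers": 0},
    {"xyz": [0,0,-0.12],"twist": [0,0,0],"fingers": 0},
    {"xyz": [0.06,0,-0.1],"twist": [0,0,0],"fingers": 0},
    {"xyz": [0,0,0],"twist": [0,0,0],"fingers": 0},
  ],
)

```text
time_s: 18.85
position: [481.9, -221.9, 191.8]
ee_rot: [[0.138, -0.048, 0.989], [-0.013, -0.999, -0.046], [0.99, -0.007, -0.138]]
force: [0.5, -0.1, -1.0]
opening: 0.502
grasp_force: 0.0
```

```bash
python3 - <<'E'
from d import *
import cv2
s=bot.observe(); print(s["position"],s["joint_pos"],s["time_s"],s["opening"])
k=fit(D).x
f=lambda i,x,y,w,h,S:cv2.resize(i[y:y+h,x:x+w],None,fx=S,fy=S,interpolation=cv2.INTER_CUBIC)
a=cams.grab_frame("side");b=cams.grab_frame("top")
cv2.imwrite("pics/c5.png",np.hstack([f(a,340,180,80,100,5),f(b,320,110,80,100,5)])[...,::-1])
# way back: pitch down, then to the tray
_,Md=pose([0,0,0],90); q=s["joint_pos"]
a=np.radians(37.3); y=np.array([np.cos(a),np.sin(a),0]);
for sg in(1,-1):
  yy=y*sg; x=np.cross(yy,-Z); Mt=np.c_[x,yy,-Z]; 
  q=s["joint_pos"]
  for nm,P,M in[("p%d"%aa,[470,-223,250],pose([0,0,0],aa)[1]) for aa in(25,45,60,75,90)]+[("mid",[480,0,250],Md),("tray",[600,267,150],Mt)]:
    r=ik(np.array(P),M,k,q);q=r.x;print(nm,r.cost.round(5),q)
  # tipping
  foot=np.array([515-107.5*np.cos(a),200-107.5*np.sin(a),0])
  for th in(0,15,30,40,45):
    t=np.radians(th); ax=np.cross(y,Z); W=R.from_rotvec(ax*t).as_matrix() 
    P=foot+W@(213*y+50*Z); r=ik(P,W@Mt,k,q);q=r.x;print(th,P,r.cost.round(5),q)
E
```

```text
[ 481.94 -221.91  191.77] [-0.847  0.788  2.421  2.347  1.479 -1.613] 18.85 0.5019405489378648
p25 0.0 [-0.824  0.323  2.412  2.159  0.872 -1.199]
p45 0.0 [-0.707  0.152  2.277  1.479  0.452 -0.402]
p60 0.0 [-0.614  0.133  2.145  0.612  0.489  0.509]
p75 0.0 [-0.532  0.179  2.002  0.182  0.736  0.961]
p90 0.0 [-0.466  0.267  1.858  0.     1.017  1.149]
mid 0.0 [-0.025  0.206  1.94   0.     0.995  1.59 ]
tray 0.0 [ 0.401  0.583  1.616 -0.     0.942 -0.25 ]
0 [598.922 263.932  50.   ] 0.0 [ 0.397  0.72   1.649  0.     0.773 -0.254]
15 [582.855 251.692 103.425] 0.0 [ 0.355  0.556  1.854  0.162  0.487 -0.43 ]
30 [556.336 231.489 149.801] 0.0 [ 0.291  0.42   2.06   0.825  0.242 -1.126]
40 [533.716 214.258 175.216] 0.0 [ 0.231  0.358  2.196  1.809  0.273 -2.148]
45 [521.172 204.702 185.969] 0.0 [ 0.193  0.34   2.262  2.097  0.37  -2.463]
p25 0.0 [-0.824  0.323  2.412  2.159  0.872 -1.199]
p45 0.0 [-0.707  0.152  2.277  1.479  0.452 -0.402]
p60 0.0 [-0.614  0.133  2.145  0.612  0.489  0.509]
p75 0.0 [-0.532  0.179  2.002  0.182  0.736  0.961]
p90 0.0 [-0.466  0.267  1.858  0.     1.017  1.149]
mid 0.0 [-0.025  0.206  1.94   0.     0.995  1.59 ]
tray 0.04929 [0.321 0.571 1.655 0.219 0.887 2.54 ]
0 [598.922 263.932  50.   ] 0.03591 [0.325 0.711 1.686 0.237 0.716 2.54 ]
15 [582.855 251.692 103.425] 0.00353 [0.327 0.556 1.866 0.301 0.472 2.54 ]
30 [556.336 231.489 149.801] 0.0 [0.291 0.42  2.06  0.825 0.242 2.016]
40 [533.716 214.258 175.216] 0.0 [0.231 0.358 2.196 1.809 0.273 0.993]
45 [521.172 204.702 185.969] 0.0 [0.193 0.34  2.262 2.097 0.37  0.678]
```

View pics/c5.png

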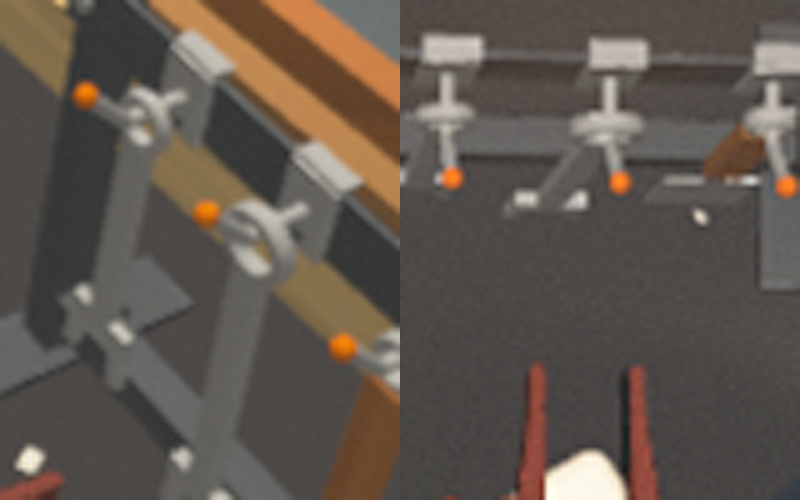

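The spanner hangs on the middle hook, with the rod through its ring in both views, and the gripper is clear. Next I'll pin down the tray pose from the corners and check it against the grip blob in the top view.

```bash
python3 - <<'E'
from d import *
import cv2,pickle
def fitoct(C):
    C=np.array(C); O=np.array([[107.5,27],[107.5,-27],[-107.5,27],[-107.5,-27],[27,107.5],[-27,107.5],[27,-107.5],[-27,-107.5]])
    def g(v,full=0):
        c,s_=np.cos(v[2]),np.sin(v[2]); Q=O@np.array([[c,s_],[-s_,c]])*v[3]+v[:2]
        return np.array([ (lambda d:d[np.argmin((d**2).sum(1))])(Q-x) for x in C]).ravel()
    r=least_squares(g,[515,200,np.radians(37.5),1]); return r.x*[1,1,57.3,1],r.fun
for C in([[622.8,246.7],[587.6,291.9],[604.3,128.8],[558.2,93.4],[440.5,111.8]],[[587.7,293.3],[619.4,250.2],[423.5,276],[470.8,311.2],[558.6,93.7],[441.4,112]],[[619.8,245.2],[585.2,287.2],[469.7,308.4],[419.5,272.8],[557.1,91.4]]): print(*fitoct(C))
p=pickle.load(open("w2.pkl","rb"))
q=lambda x,y,z:onz("wrist",(x+.5)*.7-.5,(y+.5)*.7-.5,z,p)
print("hammer",q(25,165,15),"nuts",q(316,197,17),q(265,295,17))
b=cams.grab_frame("top").astype(int).sum(2)
m=(b[158:174,178:198]<200); ys,xs=np.nonzero(m); print(m.astype(int)); print(xs.mean()+178,ys.mean()+158,m.sum())
E
```

```text
[514.16  201.953  36.567   1.052] [-0.84  -0.17   0.504  0.277  0.083 -0.79   0.536  0.753 -0.283 -0.07 ]
[514.09  202.983  36.906   1.051] [-0.273  0.252  2.119 -2.049  0.021  0.319 -1.878 -0.789  0.658  1.854
 -0.646  0.413]
[511.932 199.215  36.557   1.053] [ 0.04  -1.385  0.76   2.311 -2.368 -1.276  2.136  0.443 -0.568 -0.093]
hammer [675.661 358.796  15.   ] nuts [591.29  219.136  17.   ] [553.273 273.711  17.   ]
[[0 0 0 0 1 0 0 1 0 0 0 0 0 0 0 0 0 0 0 0]
 [0 0 0 0 0 0 0 1 0 0 0 0 1 1 0 0 0 0 0 0]
 [0 0 0 0 0 0 1 0 0 0 1 1 1 1 1 1 0 0 0 0]
 [0 0 0 0 1 1 0 0 0 0 1 1 1 1 1 1 1 0 0 0]
 [0 0 0 1 0 0 0 0 1 1 1 1 1 1 1 1 1 0 0 0]
 [0 1 1 0 0 0 0 1 1 1 1 1 1 1 1 1 0 0 0 0]
 [0 1 0 0 0 0 1 1 1 1 1 1 1 1 1 0 0 0 0 0]
 [0 0 0 0 1 1 1 1 1 1 1 1 1 1 0 0 0 0 0 0]
 [0 0 0 1 1 1 1 1 1 1 1 1 0 0 0 0 0 0 0 0]
 [0 0 1 1 1 1 1 1 1 1 1 0 0 0 0 0 0 0 0 0]
 [0 0 1 1 1 1 1 1 1 1 0 0 0 0 0 0 0 0 0 0]
 [0 0 0 1 1 1 1 1 0 0 0 0 0 0 0 0 0 0 0 0]
 [0 0 0 1 1 1 1 0 0 0 0 0 0 0 0 0 0 0 0 0]
 [0 0 0 0 0 1 0 0 0 0 0 0 0 0 0 0 0 0 0 0]
 [0 0 0 0 0 0 0 0 0 0 0 0 0 0 0 0 0 0 0 0]
 [0 0 0 0 0 0 0 0 0 0 0 0 0 0 0 0 0 0 0 0]]
186.3877551020408 164.30612244897958 98
```

Request:
jog_arm(
  plan=[
    {"xyz": [0.1,0,-0.03],"twist": [0,-0.02,0],"fingers": 0},
    {"xyz": [0.1,0,-0.03],"twist": [0,-0.03,0],"fingers": 0},
    {"xyz": [0,0,0],"twist": [0,-0.03,0],"fingers": 0},
    {"xyz": [0,0,0],"twist": [0,-0.03,0],"fingers": 0},
    {"xyz": [0,0,0],"twist": [0,-0.03,0],"fingers": 0},
    {"xyz": [0,0,0],"twist": [0,-0.02,0],"fingers": 0},
    {"xyz": [0,0,0],"twist": [0,-0.016,0],"fingers": 0},
    {"xyz": [0,0,0],"twist": [0,-0.016,0],"fingers": 0},
  ],
)

```text
time_s: 19.67
position: [482.2, -222.0, 237.5]
ee_rot: [[0.657, -0.04, 0.752], [-0.028, -0.999, -0.029], [0.753, -0.002, -0.658]]
force: [0.2, 1.0, 0.5]
opening: 0.501
grasp_force: 0.0
```

Request:
jog_arm(
  plan=[
    {"xyz": [0,0,0],"twist": [0,-0.016,0],"fingers": 0},
    {"xyz": [0,0,0],"twist": [0,-0.016,0],"fingers": 0},
    {"xyz": [0,0,0],"twist": [0,-0.016,0],"fingers": 0},
    {"xyz": [0,0,0],"twist": [0,-0.016,0],"fingers": 0},
    {"xyz": [0,0,0],"twist": [0,-0.016,0],"fingers": 0},
    {"xyz": [0,0,0],"twist": [0,-0.016,0],"fingers": 0},
    {"xyz": [0,0,0],"twist": [0,-0.016,0],"fingers": 0},
    {"xyz": [0,0,0],"twist": [0,-0.016,0],"fingers": 0},
  ],
)

```text
time_s: 20.33
position: [481.8, -221.3, 236.4]
ee_rot: [[0.896, -0.039, 0.442], [-0.037, -0.999, -0.013], [0.442, -0.005, -0.897]]
force: [0.4, 0.3, -0.9]
opening: 0.498
grasp_force: 0.0
```

Request:
jog_arm(
  plan=[
    {"xyz": [0,0,0],"twist": [0,-0.034,0],"fingers": 0},
    {"xyz": [0,0,0],"twist": [0,-0.034,0],"fingers": 0},
    {"xyz": [0,0,0],"twist": [0,-0.034,0],"fingers": 0},
    {"xyz": [0,0,0],"twist": [0,-0.034,0],"fingers": 0},
    {"xyz": [0,0,0],"twist": [0,0,0],"fingers": 0},
  ],
)

```text
time_s: 20.75
position: [485.0, -221.2, 236.8]
ee_rot: [[0.998, -0.036, 0.042], [-0.036, -0.999, 0.004], [0.041, -0.006, -0.999]]
force: [1.1, 0.1, -0.9]
opening: 0.499
grasp_force: 0.0
```

```bash
cat >> d.py <<'E'
yaw=np.radians(36.8); ty=np.array([np.cos(yaw),np.sin(yaw),0]); Mt=np.c_[np.cross(ty,-Z),ty,-Z]
E
python3 - <<'E'
from d import *
s=bot.observe(); print(s["position"],s["joint_pos"],s["time_s"])
G=np.array([598.1,264,150]); go(G,pose([0,0,0],90)[1]); go(G,Mt)
E
```

```text
[ 484.951 -221.154  236.768] [-0.462  0.288  1.864  0.027  0.954  1.129] 20.75
xyz [ 0.367 -1.954  0.374] ( [  91.8 -488.4   93.5] mm) twist [-0.002 -0.013  0.003] ( [-0.3 -2.4  0.5] deg)
xyz [ 0.367 -1.954  0.374] ( [  91.8 -488.4   93.5] mm) twist [ 0.014 -0.009 -0.716] ( [   2.5   -1.7 -128.8] deg)
```

Request:
jog_arm(
  plan=[
    {"xyz": [0.02,-0.1,0],"twist": [0,-0.013,0],"fingers": 0},
    {"xyz": [0.029,-0.15,0],"twist": [0,0,0],"fingers": 0},
    {"xyz": [0.029,-0.15,0],"twist": [0,0,0],"fingers": 0},
    {"xyz": [0.029,-0.15,0],"twist": [0,0,0],"fingers": 0},
    {"xyz": [0.029,-0.15,0],"twist": [0,0,0],"fingers": 0},
    {"xyz": [0.029,-0.15,0],"twist": [0,0,0],"fingers": 0},
    {"xyz": [0.029,-0.15,0],"twist": [0,0,0],"fingers": 0},
    {"xyz": [0.029,-0.15,0],"twist": [0,0,0],"fingers": 0},
  ],
)

```text
time_s: 21.42
position: [547.8, 66.4, 237.9]
ee_rot: [[0.999, -0.038, 0.004], [-0.038, -0.999, 0.009], [0.003, -0.01, -1.0]]
force: [0.2, 0.4, -0.3]
opening: 0.498
grasp_force: 0.0
```

Request:
jog_arm(
  plan=[
    {"xyz": [0.029,-0.15,0],"twist": [0,0,0],"fingers": 0},
    {"xyz": [0.029,-0.15,0],"twist": [0,0,0],"fingers": 0},
    {"xyz": [0.029,-0.15,0],"twist": [0,0,0],"fingers": 0},
    {"xyz": [0.029,-0.15,0],"twist": [0,0,0],"fingers": 0},
    {"xyz": [0.029,-0.15,0],"twist": [0,0,0],"fingers": 0},
    {"xyz": [0,0,0],"twist": [0,0,-0.0358],"fingers": 0},
    {"xyz": [0,0,0],"twist": [0,0,-0.0358],"fingers": 0},
    {"xyz": [0,0,0],"twist": [0,0,-0.0358],"fingers": 0},
  ],
)

```text
time_s: 22.08
position: [590.9, 251.4, 238.8]
ee_rot: [[0.953, 0.302, 0.002], [0.302, -0.953, 0.01], [0.005, -0.009, -1.0]]
force: [-0.1, -1.0, -0.6]
opening: 0.503
grasp_force: 0.0
```

Request:
jog_arm(
  plan=[
    {"xyz": [0,0,0],"twist": [0,0,-0.0358],"fingers": 0},
    {"xyz": [0,0,0],"twist": [0,0,-0.0358],"fingers": 0},
    {"xyz": [0,0,0],"twist": [0,0,-0.0358],"fingers": 0},
    {"xyz": [0,0,0],"twist": [0,0,-0.0358],"fingers": 0},
    {"xyz": [0,0,0],"twist": [0,0,-0.0358],"fingers": 0},
    {"xyz": [0,0,0],"twist": [0,0,-0.0358],"fingers": 0},
    {"xyz": [0,0,0],"twist": [0,0,-0.0358],"fingers": 0},
    {"xyz": [0,0,0],"twist": [0,0,-0.0358],"fingers": 0},
  ],
)

```text
time_s: 22.75
position: [591.0, 250.4, 239.1]
ee_rot: [[0.358, 0.934, 0.002], [0.934, -0.358, 0.01], [0.01, -0.001, -1.0]]
force: [1.0, 0.1, -0.0]
opening: 0.501
grasp_force: 0.0
```

Request:
jog_arm(
  plan=[
    {"xyz": [0,0,0],"twist": [0,0,-0.0358],"fingers": 0},
    {"xyz": [0,0,0],"twist": [0,0,-0.0358],"fingers": 0},
    {"xyz": [0,0,0],"twist": [0,0,-0.0358],"fingers": 0},
    {"xyz": [0,0,0],"twist": [0,0,-0.0358],"fingers": 0},
    {"xyz": [0,0,0],"twist": [0,0,-0.0358],"fingers": 0},
    {"xyz": [0,0,0],"twist": [0,0,-0.0358],"fingers": 0},
    {"xyz": [0,0,0],"twist": [0,0,-0.0358],"fingers": 0},
    {"xyz": [0,0,0],"twist": [0,0,-0.0358],"fingers": 0},
  ],
)

```text
time_s: 23.42
position: [591.0, 250.3, 239.0]
ee_rot: [[-0.509, 0.861, 0.002], [0.861, 0.509, 0.01], [0.007, 0.007, -1.0]]
force: [0.5, -0.3, 0.5]
opening: 0.497
grasp_force: 0.0
```

```bash
python3 - <<'E'
from d import *
s=bot.observe(); print(s["position"],s["joint_pos"],s["time_s"])
go([598.1,264,150],Mt)
E
```

```text
[591.034 250.317 239.015] [ 0.378  0.455  1.601  0.009  1.08  -0.16 ] 23.4167
xyz [0.03  0.05  0.357] ( [ 7.5 12.4 89.2] mm) twist [ 0.002 -0.002 -0.035] ( [ 0.4 -0.4 -6.2] deg)
```

Request:
jog_arm(
  plan=[
    {"xyz": [0.03,0.05,0.1],"twist": [0,0,0],"fingers": 0},
    {"xyz": [0,0,0.13],"twist": [0.002,-0.002,-0.035],"fingers": 0},
    {"xyz": [0,0,0.127],"twist": [0,0,0],"fingers": 0},
    {"xyz": [0,0,0],"twist": [0,0,0],"fingers": 0},
    {"xyz": [0,0,0],"twist": [0,0,0],"fingers": 0},
  ],
)

```text
time_s: 23.83
position: [597.2, 262.7, 148.8]
ee_rot: [[-0.595, 0.804, -0.004], [0.804, 0.595, -0.002], [0.001, -0.004, -1.0]]
force: [0.5, 0.1, 0.0]
opening: 0.502
grasp_force: 0.0
```

```bash
python3 - <<'E'
from d import *
import cv2
s=bot.observe(); print(s["position"],s["time_s"]); 
go([598.1,264,56],Mt)
# white tray / dark grip seen by the wrist camera
p=cams.camera_params("wrist"); b=cams.grab_frame("wrist").astype(int).sum(2)
for l in (-45,-25,0,25,45):
  print(l,[ (lambda u:int(b[int(u[1]+.5),int(u[0]+.5)]) if 0<=u[0]<559 and 0<=u[1]<419 else -1)(proj("wrist",s["position"]*[1,1,0]+[0,0,62]+s["ee_rot"][:,0]*l+s["ee_rot"][:,1]*r,p)) for r in range(-30,31,3)])
E
```

```text
[597.193 262.653 148.835] 23.8333
xyz [0.002 0.008 0.371] ( [ 0.5  1.9 92.8] mm) twist [-0.001 -0.    -0.002] ( [-0.2 -0.  -0.3] deg)
-45 [254, 337, 326, 714, 701, 697, 697, 720, 175, 188, 171, 184, 177, 193, 190, 181, 189, 176, 173, 182, 182]
-25 [428, 700, 719, 326, 333, 334, 327, 339, 331, 319, 710, 705, 701, 700, 176, 183, 188, 181, 181, 179, 191]
0 [269, 259, 246, 302, 279, 709, 703, 704, 703, 102, 123, 115, 113, 614, 177, 180, 178, 187, 190, 177, 170]
25 [708, 708, 704, 713, 707, 705, 708, 708, 707, 93, 96, 100, 92, 748, 183, 186, 180, 180, 172, 192, 184]
45 [679, 124, 117, 112, 218, 711, 709, 711, 709, 658, 170, 190, 183, 183, 187, 179, 182, 185, 165, 175, 181]
```

Request:
jog_arm(
  plan=[
    {"xyz": [0.024,0.008,0.1],"twist": [0,0,0],"fingers": 0},
    {"xyz": [0,0,0.12],"twist": [0,0,0],"fingers": 0},
    {"xyz": [0,0,0.1],"twist": [0,0,0],"fingers": 0},
    {"xyz": [0,0,0.045],"twist": [0,0,0],"fingers": 0},
    {"xyz": [0,0,0],"twist": [0,0,0],"fingers": 0},
    {"xyz": [0,0,0],"twist": [0,0,0],"fingers": 0.3},
    {"xyz": [0,0,0],"twist": [0,0,0],"fingers": 1},
    {"xyz": [0,0,0],"twist": [0,0,0],"fingers": 1},
  ],
)

```text
time_s: 24.55
position: [598.3, 269.1, 61.5]
ee_rot: [[-0.595, 0.804, 0.003], [0.804, 0.595, -0.0], [-0.002, 0.002, -1.0]]
force: [-1.3, -0.5, 0.1]
opening: 0.315
grasp_force: 0.0
```

Request:
jog_arm(
  plan=[
    {"xyz": [0,0,0],"twist": [0,0,0],"fingers": 1},
    {"xyz": [0,0,0],"twist": [0,0,0],"fingers": 1},
    {"xyz": [0,0,0],"twist": [0,0,0],"fingers": 1},
    {"xyz": [0,0,0],"twist": [0,0,0],"fingers": 1},
    {"xyz": [0,0,0],"twist": [0,0,0],"fingers": 1},
    {"xyz": [0,0,0],"twist": [0,0,0],"fingers": 1},
  ],
)

```text
time_s: 25.05
position: [597.3, 268.6, 60.5]
ee_rot: [[-0.595, 0.804, 0.001], [0.804, 0.595, -0.002], [-0.002, -0.0, -1.0]]
force: [-1.8, -1.1, 7.6]
opening: 0.166
grasp_force: 30.0
```

```bash
python3 - <<'E'
from d import *
s=bot.observe(); print(s["position"],s["ee_rot"],s["joint_pos"],s["time_s"],s["force"],s["ft_torque"],s["grasp_force"],s["opening"])
k=fit(D).x
# tip about the foot, fixed in the tool frame
y=s["ee_rot"][:,1].copy(); y[2]=0;y/=np.linalg.norm(y); ax=np.cross(y,Z)
foot=s["position"]*[1,1,0]-213*y; print("foot",foot)
q=s["joint_pos"]
for th in range(0,45,3):
    W=R.from_rotvec(ax*np.radians(th)).as_matrix(); P=foot+W@(s["position"]-foot); r=ik(P,W@s["ee_rot"],k,q); dq=r.x-q;q=r.x; print(th,P,r.cost.round(5),q,np.abs(dq).max().round(3))
for st in (2,3):
    W=R.from_rotvec(ax*np.radians(st)).as_matrix(); P=foot+W@(s["position"]-foot); go(P,W@s["ee_rot"])
E
```

```text
[597.282 268.638  60.517] [[-0.595  0.804  0.001]
 [ 0.804  0.595 -0.002]
 [-0.002 -0.    -1.   ]] [ 0.405  0.705  1.647 -0.003  0.79  -0.23 ] 25.05 [-1.836 -1.061  7.559] [-0.348  0.416  0.052] 30.000843107700348 0.16593358870214853
foot [426.048 141.957   0.   ]
0 [597.282 268.638  60.517] 0.0 [ 0.405  0.705  1.647 -0.003  0.79  -0.23 ] 0.0
3 [594.501 266.581  71.582] 0.0 [ 0.399  0.669  1.688  0.016  0.733 -0.25 ] 0.057
6 [591.258 264.182  82.45 ] 0.0 [ 0.391  0.635  1.73   0.038  0.675 -0.274] 0.058
9 [587.563 261.448  93.093] 0.0 [ 0.384  0.601  1.773  0.065  0.617 -0.303] 0.058
12 [583.425 258.387 103.48 ] 0.0 [ 0.375  0.568  1.815  0.098  0.558 -0.34 ] 0.058
15 [578.855 255.006 113.584] 0.0 [ 0.366  0.536  1.857  0.141  0.5   -0.387] 0.058
18 [573.867 251.316 123.376] 0.0 [ 0.356  0.505  1.9    0.198  0.442 -0.447] 0.061
21 [568.473 247.326 132.83 ] 0.0 [ 0.344  0.475  1.942  0.274  0.385 -0.529] 0.081
24 [562.69  243.047 141.92 ] 0.0 [ 0.332  0.447  1.985  0.38   0.33  -0.641] 0.112
27 [556.531 238.491 150.621] 0.0 [ 0.319  0.42   2.027  0.531  0.28  -0.799] 0.158
30 [550.015 233.67  158.909] 0.0 [ 0.305  0.395  2.069  0.748  0.239 -1.024] 0.226
33 [543.16  228.598 166.762] 0.0 [ 0.289  0.373  2.112  1.045  0.214 -1.33 ] 0.306
36 [535.983 223.288 174.158] 0.0 [ 0.272  0.353  2.154  1.391  0.213 -1.687] 0.357
39 [528.505 217.756 181.076] 0.0 [ 0.253  0.336  2.195  1.71   0.239 -2.018] 0.331
42 [520.746 212.016 187.498] 0.0 [ 0.232  0.322  2.237  1.952  0.286 -2.274] 0.256
xyz [-0.    -0.009 -0.03 ] ( [-0.  -2.2 -7.4] mm) twist [-0.011  0.     0.   ] ( [-2.  0.  0.] deg)
xyz [-0.    -0.014 -0.044] ( [ -0.   -3.5 -11.1] mm) twist [-0.017  0.     0.   ] ( [-3.  0.  0.] deg)
```

Request:
jog_arm(
  plan=[
    {"xyz": [0,-0.0066,-0.0222],"twist": [-0.00833,0,0],"fingers": 1},
    {"xyz": [0,-0.0066,-0.0222],"twist": [-0.00833,0,0],"fingers": 1},
    {"xyz": [0,-0.0066,-0.0222],"twist": [-0.00833,0,0],"fingers": 1},
    {"xyz": [0,-0.0066,-0.0222],"twist": [-0.00833,0,0],"fingers": 1},
    {"xyz": [0,-0.0066,-0.0222],"twist": [-0.00833,0,0],"fingers": 1},
    {"xyz": [0,-0.0066,-0.0222],"twist": [-0.00833,0,0],"fingers": 1},
    {"xyz": [0,0,0],"twist": [0,0,0],"fingers": 1},
    {"xyz": [0,0,0],"twist": [0,0,0],"fingers": 1},
  ],
)

```text
time_s: 25.72
position: [587.1, 261.3, 92.2]
ee_rot: [[-0.595, 0.794, 0.125], [0.804, 0.588, 0.091], [-0.001, 0.155, -0.988]]
force: [1.2, 0.3, -1.9]
opening: 0.168
grasp_force: 30.0
```

```bash
cat > t.py <<'E'
from d import *
F=np.array([426.048,141.957,0]);G0=np.array([0,-213,60.517])
s=bot.observe(); M=s["ee_rot"]; f=s["position"]+M@G0
th=90-np.degrees(np.arccos(-M[2,1]))
print("t",s["time_s"],"tilt",-th,"foot by model",f,f-F,"force",s["force"],"moment",s["ft_torque"],"grip",s["grasp_force"],s["joint_pos"])
E
python3 t.py
```

```text
t 25.7167 tilt 8.900986095398167 foot by model [425.492 141.633  -0.58 ] [-0.556 -0.324 -0.58 ] force [ 1.19   0.339 -1.936] moment [-0.367  0.365  0.043] grip 30.001417100429535 [ 0.384  0.602  1.773  0.065  0.617 -0.303]
```

Request:
jog_arm(
  plan=[
    {"xyz": [0,-0.0066,-0.0222],"twist": [-0.00833,0,0],"fingers": 1},
    {"xyz": [0,-0.0066,-0.0222],"twist": [-0.00833,0,0],"fingers": 1},
    {"xyz": [0,-0.0066,-0.0222],"twist": [-0.00833,0,0],"fingers": 1},
    {"xyz": [0,-0.0066,-0.0222],"twist": [-0.00833,0,0],"fingers": 1},
    {"xyz": [0,-0.0066,-0.0222],"twist": [-0.00833,0,0],"fingers": 1},
    {"xyz": [0,-0.0066,-0.0222],"twist": [-0.00833,0,0],"fingers": 1},
    {"xyz": [0,-0.0066,-0.0222],"twist": [-0.00833,0,0],"fingers": 1},
    {"xyz": [0,-0.0066,-0.0222],"twist": [-0.00833,0,0],"fingers": 1},
  ],
)

```text
time_s: 26.38
position: [568.4, 247.7, 131.7]
ee_rot: [[-0.595, 0.75, 0.288], [0.804, 0.556, 0.212], [-0.001, 0.358, -0.934]]
force: [0.6, 0.9, 0.3]
opening: 0.165
grasp_force: 30.0
```

Request:
jog_arm(
  plan=[
    {"xyz": [0,-0.0066,-0.0222],"twist": [-0.00833,0,0],"fingers": 1},
    {"xyz": [0,-0.0066,-0.0222],"twist": [-0.00833,0,0],"fingers": 1},
    {"xyz": [0,0,0],"twist": [0,0,0],"fingers": 1},
    {"xyz": [0,0,0],"twist": [0,0,0],"fingers": 1},
    {"xyz": [0,0,0],"twist": [0,0,0],"fingers": 1},
  ],
)

```text
time_s: 26.8
position: [562.1, 243.3, 140.1]
ee_rot: [[-0.595, 0.735, 0.325], [0.804, 0.545, 0.24], [-0.001, 0.404, -0.915]]
force: [-1.9, 0.0, -0.8]
opening: 0.168
grasp_force: 30.0
```

```bash
python3 t.py
```

```text
t 26.8 tilt 23.800485782135397 foot by model [425.179 141.75   -1.214] [-0.869 -0.207 -1.214] force [-1.922  0.012 -0.844] moment [-0.75   0.891  0.004] grip 30.022085309028625 [ 0.333  0.45   1.984  0.379  0.331 -0.64 ]
```

Request:
jog_arm(
  plan=[
    {"xyz": [0,-0.0057,-0.0196],"twist": [-0.00722,0,0],"fingers": 1},
    {"xyz": [0,-0.0057,-0.0196],"twist": [-0.00722,0,0],"fingers": 1},
    {"xyz": [0,-0.0057,-0.0196],"twist": [-0.00722,0,0],"fingers": 1},
    {"xyz": [0,-0.0057,-0.0196],"twist": [-0.00722,0,0],"fingers": 1},
    {"xyz": [0,-0.0057,-0.0196],"twist": [-0.00722,0,0],"fingers": 1},
    {"xyz": [0,-0.0057,-0.0196],"twist": [-0.00722,0,0],"fingers": 1},
    {"xyz": [0,0,0],"twist": [0,0,0],"fingers": 1},
    {"xyz": [0,0,0],"twist": [0,0,0],"fingers": 1},
  ],
)

```text
time_s: 27.47
position: [545.7, 230.9, 162.8]
ee_rot: [[-0.594, 0.684, 0.423], [0.804, 0.506, 0.312], [-0.001, 0.525, -0.851]]
force: [-1.2, -1.3, -0.5]
opening: 0.168
grasp_force: 30.0
```

```bash
python3 t.py
```

```text
t 27.4667 tilt 31.679003929331117 foot by model [425.607 141.887  -0.598] [-0.441 -0.07  -0.598] force [-1.245 -1.284 -0.52 ] moment [-0.626  0.793  0.026] grip 30.005683600902557 [ 0.296  0.383  2.094  0.915  0.222 -1.196]
```

Request:
jog_arm(
  plan=[
    {"xyz": [0,-0.0052,-0.0178],"twist": [-0.0067,0,0],"fingers": 1},
    {"xyz": [0,-0.0052,-0.0178],"twist": [-0.0067,0,0],"fingers": 1},
    {"xyz": [0,-0.0052,-0.0178],"twist": [-0.0067,0,0],"fingers": 1},
    {"xyz": [0,-0.0052,-0.0178],"twist": [-0.0067,0,0],"fingers": 1},
    {"xyz": [0,-0.0052,-0.0178],"twist": [-0.0067,0,0],"fingers": 1},
    {"xyz": [0,-0.0052,-0.0178],"twist": [-0.0067,0,0],"fingers": 1},
    {"xyz": [0,-0.0052,-0.0178],"twist": [-0.0067,0,0],"fingers": 1},
    {"xyz": [0,-0.0052,-0.0178],"twist": [-0.0067,0,0],"fingers": 1},
  ],
)

```text
time_s: 28.13
position: [522.6, 213.8, 185.8]
ee_rot: [[-0.595, 0.602, 0.532], [0.804, 0.447, 0.393], [-0.001, 0.662, -0.75]]
force: [-0.7, -0.2, 0.4]
opening: 0.166
grasp_force: 30.0
```

Request:
jog_arm(
  plan=[
    {"xyz": [0,0,0],"twist": [0,0,0],"fingers": 1},
    {"xyz": [0,0,0],"twist": [0,0,0],"fingers": 1},
    {"xyz": [0,0,0],"twist": [0,0,0],"fingers": 1},
    {"xyz": [0,0,0],"twist": [0,0,0],"fingers": 1},
    {"xyz": [0,0,0],"twist": [0,0,0],"fingers": 1},
    {"xyz": [0,0,0],"twist": [0,0,0],"fingers": 1},
    {"xyz": [0,0,0],"twist": [0,0,0],"fingers": 1},
    {"xyz": [0,0,0],"twist": [0,0,0],"fingers": 1},
  ],
)

```text
time_s: 28.8
position: [522.2, 213.5, 185.8]
ee_rot: [[-0.595, 0.602, 0.532], [0.804, 0.447, 0.392], [-0.001, 0.661, -0.75]]
force: [1.2, 0.9, 2.0]
opening: 0.167
grasp_force: 30.0
```

```bash
python3 t.py; python3 - <<'E'
from d import *
import cv2
s=bot.observe();M=s["ee_rot"]
foot=s["position"]+M@[0,-213,60.5]
# tray frame: x=tool y, y=-(tool x), z=-tool z ; floor 4 mm + nut top 13 -> sample floor brightness in side & top views
X,Y,Zt=M[:,1],-M[:,0],-M[:,2]
for n in("side","top"):
  im=cams.grab_frame(n).astype(int); cv2.imwrite(f"pics/end_{n}.png",im[...,::-1])
  g=im.sum(2)//76; print(n,"rows: 15..205 mm from the foot along the floor; cols y -90..90; 0 dark, 9+ white")
  for d in range(10,206,8):
    L=""
    for y in range(-90,91,6):
      u,v=proj(n,foot+X*d+Y*y+Zt*17); L+=f"{min(9,g[int(v+.5),int(u+.5)])}"
    print(d,L)
E
```

```text
t 28.8 tilt 41.39800412465371 foot by model [426.047 142.078  -0.435] [-0.001  0.121 -0.435] force [1.177 0.909 1.952] moment [-0.232  0.34  -0.049] grip 30.004787743091583 [ 0.237  0.325  2.229  1.915  0.276 -2.235]
side rows: 15..205 mm from the foot along the floor; cols y -90..90; 0 dark, 9+ white
10 3333388877777988667997433333333
18 3333898777822663167679843333333
26 3349987778736776666328985433333
34 3799777788777798898877789843333
42 8987778986427699999863177985333
50 8877889988437789999976378999643
58 7778899998888999999998889999965
66 7788999999999999999999999999998
74 8899999999999999999999999999999
82 8999999999999999999999999999999
90 8999999999999999999999999999999
98 9999999999999999999999999999999
106 9999999999999999999999999999999
114 9999999999999999999999999999998
122 8999999999999999999999999999999
130 9999999999999999999999999999999
138 2222222232222899999999999999999
146 2322222222221238999999999999999
154 2222222222222699999999999999998
162 2222222222222799999998999999984
170 8522457762264899999999999998633
178 8822555773274899999999999984333
186 3522222222284
[... 481 characters left out ...]
888888888
82 7888887888887877676864888888888
90 8888884788888888878536888888888
98 8888887359999889886308888888888
106 8888887233586887433248888888888
114 8888888500334443411118888888888
122 8888888841101010111138888888888
130 8888888863211111123428888888888
138 8888888854322334133338888888888
146 8888888875221111122678888888877
154 6888888821111222212168888887777
162 2388888861131211432238888887775
170 2227888841132112131268888777642
178 2222688852221122233428887777222
186 2222238883122222211448777752222
194 2222222786112222211287777322222
202 2222222221111111211167774222222[ WARN:0@0.801] global loadsave.cpp:1063 imwrite_ Unsupported depth image for selected encoder is fallbacked to CV_8U.
```

Request:
jog_arm(
  plan=[
    {"xyz": [0,0,0],"twist": [0,0,0],"fingers": 1},
    {"xyz": [0,0,0],"twist": [0,0,0],"fingers": 1},
    {"xyz": [0,0,0],"twist": [0,0,0],"fingers": 1},
    {"xyz": [0,0,0],"twist": [0,0,0],"fingers": 1},
    {"xyz": [0,0,0],"twist": [0,0,0],"fingers": 1},
    {"xyz": [0,0,0],"twist": [0,0,0],"fingers": 1},
    {"xyz": [0,0,0],"twist": [0,0,0],"fingers": 1},
    {"xyz": [0,0,0],"twist": [0,0,0],"fingers": 1},
  ],
)

```text
time_s: 29.57
position: [522.1, 213.4, 185.8]
ee_rot: [[-0.595, 0.603, 0.532], [0.804, 0.447, 0.392], [-0.001, 0.661, -0.75]]
force: [1.2, 1.0, 4.8]
opening: 0.164
grasp_force: 30.0
```

```bash
python3 t.py; python3 - <<'E'
from d import *
import cv2
a=cv2.imread("pics/end_side.png").astype(int);b=cams.grab_frame("side")[...,::-1].astype(int);o=cv2.imread("pics/side0.png").astype(int)
c=cv2.resize(cv2.imread("pics/c5.png")[:,:400],(80,100),interpolation=cv2.INTER_AREA).astype(int)
d=np.abs(a-b).max(2); print("moved since last frame",(d>40).sum())
e=np.abs(b[180:260,360:420]-c[:80,20:]).max(2); print("hook region vs just after release",(e>60).sum())
t0=cv2.imread("pics/top0.png").astype(int);t1=cams.grab_frame("top")[...,::-1].astype(int);D0=np.abs(t0-t1).max(2)>60
for n,(x0,x1,y0,y1) in dict(bottle=(275,312,215,248),block=(335,380,195,242),bowl=(390,437,205,252),jar=(182,214,245,274),pail=(98,156,207,280),hammer=(85,163,138,214)).items(): print(n,D0[y0:y1,x0:x1].sum(),(np.abs(o-b).max(2)>60).sum() if 0 else "")
E
```

```text
t 29.5667 tilt 41.402100403479864 foot by model [425.989 142.022  -0.432] [-0.059  0.065 -0.432] force [1.207 0.969 4.816] moment [-0.09   0.057  0.004] grip 30.004509687423706 [ 0.237  0.325  2.229  1.915  0.276 -2.235]
moved since last frame 2
hook region vs just after release 0
bottle 0 
block 0 
bowl 0 
jar 119 
pail 0 
hammer 0
```

```bash
python3 - <<'E'
from d import *
import cv2
o=cv2.imread("pics/side0.png").astype(int);b=cams.grab_frame("side")[...,::-1].astype(int)
d=np.abs(o-b).max(2)>60; print("jar side diff",d[205:240,176:208].sum(), d[205:240,176:208].astype(int).sum(0)); s=bot.observe(); print(s["force"])
E
```

```text
jar side diff 0 [0 0 0 0 0 0 0 0 0 0 0 0 0 0 0 0 0 0 0 0 0 0 0 0 0 0 0 0 0 0 0 0]
[1.769 1.078 3.258]
```

The jar hasn't moved; the arm was only hiding it in the top view. Everything is still, so I'll hand the job in.

```bash
python3 -c "
from workcell import order
print(order.job_done())"
```

```text
the job is handed in; nothing more can be done
None
```

The spanner hangs by its ring on the middle hook, and the tray is held still, tipped about 41° on its lip edge. The last camera check put all five nuts in the lip corner and showed nothing else on the bench moved; I handed the job in at about 30 s.

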